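# Build the two-level load on a bench kiln

## Task

Build the load on the open kiln base. On its lower shelf stand the bowl in the middle and one of the two tall props on each of the two ring marks; then lay the narrow kiln shelf level across the props, centred and in line with the lower shelf; and last stand the vase upright in the middle of it. Set every piece down gently, dropping nothing, and leave the two short props where they stand.

Things in the scene. Friction and masses are not known exactly. Their poses are not given: they have to be found in the camera images.
- hearth: Open bench-kiln base, fixed, 280 (x) x 200 mm, 60 mm high, control box at its +x end. On it the fixed lower shelf, 240 x 130 mm, whitish, top at z = 72 mm. Two brown ring marks on it, 42 mm across, at x = +70 and -70 mm, y = 0; its middle is x = y = 0. Stands left or right of the robot's middle. Origin: centre of the underside, on the table; x along the long side, z up.
- board: Plywood ware board, 270 (x) x 180 (y) mm, fixed flat on the table on the other side, top at z = 15 mm. The four props, the bowl and the vase stand upright on it at the start in two rows along its x (rows 96 mm apart, 88 mm between neighbours), in any order. Origin: centre of its underside; x along the long side, z up.
- prop_a: Tall kiln prop: buff tube with a hole in its top, 40 mm diameter, 75 mm high, 0.12 kg. Origin at the centre of its foot, z up. Same as prop_b; either may go on either ring mark.
- prop_b: Second tall kiln prop, like prop_a: 40 mm diameter, 75 mm high. Origin at the centre of its foot, z up.
- short_a: Short kiln prop, not used: buff tube, 40 mm diameter, only 34 mm high (lower than the bowl). Origin at the centre of its foot, z up.
- short_b: Second short kiln prop, not used: 40 mm diameter, 34 mm high. Origin at the centre of its foot, z up.
- bowl: Small white unglazed bowl: 62 mm outer diameter, straight upper wall from 18 mm to its rim at 42 mm, narrower round foot 40 mm across, about 0.09 kg. Origin at the centre of its foot, z up.
- vase: Small white unglazed vase: 80 mm high, belly 52 mm diameter and straight from 26 to 50 mm height, foot 44 mm across, narrow neck, lip 36 mm, about 0.13 kg. Origin at the centre of its foot, z up.
- bat: Narrow kiln shelf: buff slab 190 (x) x 62 (y) x 14 mm with a whitish top, about 0.3 kg, lying flat on the table between the kiln base and the ware board, roughly along the world's x. Origin at the centre of its underside, x along its length, z up.

How it is judged (in metres and radians):
On the way, in this order (a step that is already met when the one before it is completed fails the run):
1. the bowl stands in the middle of the lower shelf and a tall prop on each ring mark, released (horizontal distance between bowl and hearth below 0.015 m and z of bowl in the frame of hearth between 0.067 and 0.077 m and angle between each of bowl, prop_a, prop_b's own z axis and vertical below 0.08 rad and linear speed of each of bowl, prop_a, prop_b below 0.02 m/s and z of prop_a in the frame of hearth between 0.067 and 0.077 m and z of prop_b in the frame of hearth between 0.067 and 0.077 m and ((x of prop_a in the frame of hearth between 0.058 and 0.082 m and y of prop_a in the frame of hearth between -0.012 and 0.012 m and x of prop_b in the frame of hearth between -0.082 and -0.058 m and y of prop_b in the frame of hearth between -0.012 and 0.012 m) or (x of prop_a in the frame of hearth between -0.082 and -0.058 m and y of prop_a in the frame of hearth between -0.012 and 0.012 m and x of prop_b in the frame of hearth between 0.058 and 0.082 m and y of prop_b in the frame of hearth between -0.012 and 0.012 m)) and contact force between the fingers and bowl below 0.3 N and contact force between the fingers and prop_a below 0.3 N and contact force between the fingers and prop_b below 0.3 N), for 0.2 s.
2. the narrow shelf then lies level across both props, centred and in line, released (horizontal distance between each of bowl, bat and hearth below 0.015 m and z of bowl in the frame of hearth between 0.067 and 0.077 m and angle between each of bowl, prop_a, prop_b's own z axis and vertical below 0.08 rad and linear speed of each of bowl, prop_a, prop_b, bat below 0.02 m/s and z of prop_a in the frame of hearth between 0.067 and 0.077 m and z of prop_b in the frame of hearth between 0.067 and 0.077 m and ((x of prop_a in the frame of hearth between 0.058 and 0.082 m and y of prop_a in the frame of hearth between -0.012 and 0.012 m and x of prop_b in the frame of hearth between -0.082 and -0.058 m and y of prop_b in the frame of hearth between -0.012 and 0.012 m) or (x of prop_a in the frame of hearth between -0.082 and -0.058 m and y of prop_a in the frame of hearth between -0.012 and 0.012 m and x of prop_b in the frame of hearth between 0.058 and 0.082 m and y of prop_b in the frame of hearth between -0.012 and 0.012 m)) and z of bat in the frame of hearth between 0.142 and 0.152 m and angle between bat's own z axis and vertical below 0.04 rad and angle between the x axis of bat and the x axis of hearth, either way round below 0.12 rad and contact force between the fingers and bat below 0.3 N), for 0.2 s.
At the end, for the whole second after the job is handed in: Upright: bowl within 15 mm of the lower shelf's middle, a tall prop within 12 mm (each way) of each ring mark, vase within 15 mm of the narrow shelf's middle. Narrow shelf on both props, level (0.04 rad), centred over the lower one within 15 mm, in line within 0.12 rad. All at rest (horizontal distance between each of bowl, bat and hearth below 0.015 m and z of bowl in the frame of hearth between 0.067 and 0.077 m and angle between each of bowl, prop_a, prop_b, vase's own z axis and vertical below 0.08 rad and linear speed of each of bowl, prop_a, prop_b, bat, vase below 0.02 m/s and z of prop_a in the frame of hearth between 0.067 and 0.077 m and z of prop_b in the frame of hearth between 0.067 and 0.077 m and ((x of prop_a in the frame of hearth between 0.058 and 0.082 m and y of prop_a in the frame of hearth between -0.012 and 0.012 m and x of prop_b in the frame of hearth between -0.082 and -0.058 m and y of prop_b in the frame of hearth between -0.012 and 0.012 m) or (x of prop_a in the frame of hearth between -0.082 and -0.058 m and y of prop_a in the frame of hearth between -0.012 and 0.012 m and x of prop_b in the frame of hearth between 0.058 and 0.082 m and y of prop_b in the frame of hearth between -0.012 and 0.012 m)) and z of bat in the frame of hearth between 0.142 and 0.152 m and angle between bat's own z axis and vertical below 0.04 rad and angle between the x axis of bat and the x axis of hearth, either way round below 0.12 rad and horizontal distance between vase and bat below 0.015 m and z of vase in the frame of hearth between 0.155 and 0.167 m); the robot touches nothing.
It fails at once if a short prop is moved from where it stands (more than 25 mm) or tipped (0.3 rad) (distance of any of short_a, short_b from where it was at the start of the episode above 0.025 m or angle between any of short_a, short_b's own z axis and vertical above 0.3 rad).
It fails at once if the bowl, the vase or the narrow shelf is pressed down hard (more than 60 N) (contact force between bowl and hearth above 60 N or contact force between vase and bat above 60 N or contact force between bat and prop_a above 60 N or contact force between bat and prop_b above 60 N).
It fails at once if a piece of the load is dropped (not held and moving at over 0.45 m/s: a fall of about 10 mm) ((linear speed of bowl above 0.45 m/s and contact force between the fingers and bowl below 0.05 N) or (linear speed of prop_a above 0.45 m/s and contact force between the fingers and prop_a below 0.05 N) or (linear speed of prop_b above 0.45 m/s and contact force between the fingers and prop_b below 0.05 N) or (linear speed of bat above 0.45 m/s and contact force between the fingers and bat below 0.05 N) or (linear speed of vase above 0.45 m/s and contact force between the fingers and vase below 0.05 N)).
It also fails if it takes over 144 s, if anything falls off the work surface, if the arm or the gripper's body presses on something with over 40 N, if the wrist force passes 120 N, or if a joint passes its speed limit or range.

## Robot

A 6-joint arm with a two-finger parallel gripper is mounted at the origin on the work surface. World frame = base frame: x ahead of the robot, y to its left, z up, the work surface at z = 0. Lengths are in mm, angles in rad, forces in N, time in s.
With the tool pointing down it reaches from about 350 to 875 mm from the base axis. Payload 4.2 kg.
Tool frame: the origin (TCP) lies midway between the tips of the shut fingers; the grasp point (between the pads) lies 19 mm behind it; y points along the fingers, x is the direction in which the jaws open and shut, and the axes are right-handed (so a half turn about y gives the same grasp; the last joint's range is limited). The gripper opens to 85 mm and grips with 20 to 120 N. Pads are 22 mm wide; open, the fingers measure 114 mm over their backs; the gripper's body (76 mm by 85 mm) begins 54 mm behind the grasp point. The pads swing forward as they close: fully open they stand 13 mm farther back than shut.
Start: joints at [-1.033, 0.385, 0.008, 0, -1.194, -0.259], TCP at [172.018, -600.84, 202.112] pointing down, gripper open.
Joint ranges: [-3.14, 3.14], [-1.21, 2.06], [-1.07, 1.41], [-3.16, 2.05], [-2.99, -0.16], [-3.1, 3.1]. Speed limits (rad/s): [2.79, 2.79, 3.14, 3.14, 3.14, 3.14].

## Interface

Orientations are given as a unit quaternion [x, y, z, w].
In Python, from bench import read_state, get_image, job_done gives the robot as it stands.
- The arm moves only by the tool play_rows, never from a script. Its argument "series" is a list of rows, each a list of 7 numbers: the shift along the tool's x, y, z in m, then the turn, a rotation vector about the tool's x, y, z in rad, then the finger opening in m, from 0 to 0.0854. In form: [[x, y, z, wx, wy, wz, claw], ...]. A call has 1 to 10 rows; each row shifts and turns the pose as measured when the row begins, along the tool's axes as they then stand; what a row does not reach is not made up. A row lasts 1/10 s, in which the tool goes at most 50 mm and 8.59 degrees, less where a joint would pass 70% of its speed; a pose out of reach is approached as far as the arm can. A call with a gripper value outside its range is refused whole. The fingers move at their own pace and stop on an object; the grip force is fixed at half the most. Time passes only in rows, so rows that do not move let the fingers close. It gives the time, the measured TCP pose, the force and the opening at its end, in the units of the state.
- read_state(): the state, without advancing time (a new reading comes with each control period).
- get_image(name): name is "side" or "top" or "wrist"; returns a dict with "color" (420x560x3 uint8, red, green, blue), "intrinsics" (3x3 intrinsics, pixels), "origin" and "orientation" of the camera in the world. Camera axes: x right, y down, z forward; pixel columns grow to the right and rows downward; lengths in mm; the calibration is good to about 2 mm. A picture is of the moment at which its call begins. There is no depth.
- job_done(): hands the job in, once; it reports no verdict.
The state is a dict: "clock": time; "joints": joint angles; "joint_vel": joint speeds; "joint_efforts": joint torques, N m; "position": TCP position; "ee_rot": TCP orientation; "contact_force": force on the tool from outside, world axes, zero at the start; "wrist_torque": the same for the moment, N m; "gripper_width": finger opening in mm.
Only numpy, scipy, OpenCV 4.12 (cv2) and the standard library are available. Lean on these libraries where they do the work, as an engineer would, in place of code of your own. Each camera call takes 0.05 s, during which the arm holds its last target. There are 200 camera calls.

## Working session

There is one attempt and no reset: what is moved stays moved. The work goes in short steps, Python scripts to look and compute and a tool call to move; the robot and the scene stay as the last step left them, time stands still between calls to the robot, and variables do not carry over. Pictures are saved under pics/ and viewed, about 12 in all and at most 16, crops included, and the job is handed in when it is done.

Besides the shell and the picture viewer there is one more tool, called after "Call:" in YAML: its name, and indented under it one key for each argument. play_rows: Moves the arm, as the interface text tells. Its arguments: {"type":"object","properties":{"series":{"type":"array","items":{"type":"array","items":{"type":"number"}}}},"required":["series"]}

```bash
mkdir -p pics; ls; python3 - <<'E'
from bench import *
import cv2
s=read_state(); print(s)
for n in ("top","side"):
    d=get_image(n); cv2.imwrite(f"pics/{n}0.png",d["color"][:,:,::-1]); print(n,d["intrinsics"],d["origin"],d["orientation"])
E
```

```text
pics
{'clock': 0.0, 'joints': array([-1.03338378e+00,  3.85571975e-01,  6.64851101e-03, -4.78024542e-04,
       -1.19400849e+00, -2.58589491e-01]), 'joint_vel': array([-0.00044494,  0.00044023,  0.00016533,  0.00090987,  0.0010618 ,
        0.00254213]), 'joint_efforts': array([-3.31609508e-04, -3.92286694e+01,  1.88407373e+01,  4.18638155e+00,
       -4.61490912e-03, -5.85793558e-06]), 'position': array([ 171.84549239, -600.24840931,  201.02433789]), 'ee_rot': array([ 0.42507855,  0.56502198, -0.5641606 , -0.42635808]), 'contact_force': array([0.4130237 , 0.73225404, 0.26827117]), 'wrist_torque': array([-0.00841251,  0.00546082, -0.01234921]), 'gripper_width': 85.65235555436702}
top [[504.28967173   0.         278.95635166]
 [  0.         504.28967173 217.44034794]
 [  0.           0.           1.        ]] [ 329.83127163   26.87627357 1181.72247764] [-0.69610778  0.71172913 -0.07051716  0.06247344]
side [[460.3039016    0.         278.39586305]
 [  0.         460.3039016  206.97837814]
 [  0.           0.           1.        ]] [364.7615017  611.41267751 747.39085427] [-0.11773977  0.92728118 -0.35184253  0.04993789]
```

View pics/top0.png

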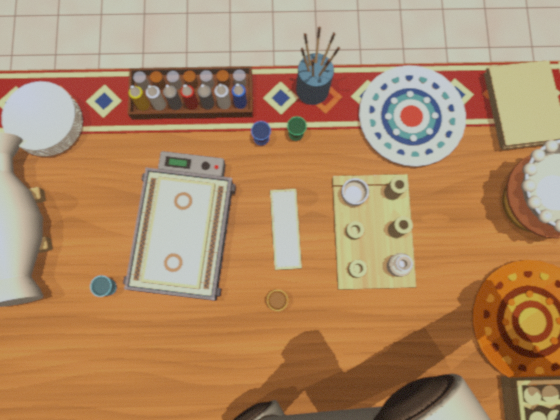

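View pics/side0.png

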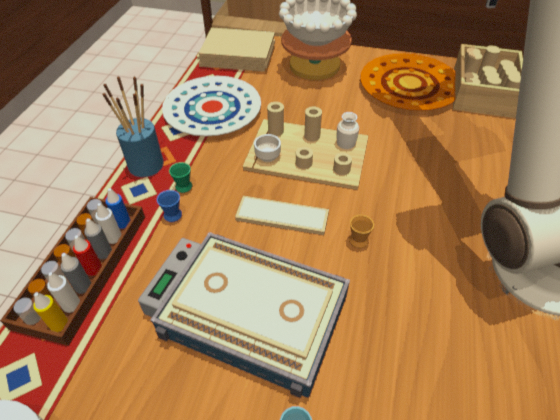

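The top view shows the hearth left at about (180,235), with rings at (183,201) and (173,262). The bat is at (286,229). On the board are the bowl (355,192), tall props (397,186) and (402,227), short props (355,230) and (357,268), and the vase (401,265). The side view agrees.

```bash
cat > h.py <<'E'
from bench import *
import cv2, numpy as np
from scipy.spatial.transform import Rotation as R
def ray(d,u,v,z):
    r=R.from_quat(d["orientation"]).as_matrix()@np.linalg.inv(d["intrinsics"])@np.array([u,v,1.])
    o=np.array(d["origin"]); return o+r*(z-o[2])/r[2]
def proj(d,P):
    p=(np.atleast_2d(P)-d["origin"])@R.from_quat(d["orientation"]).as_matrix(); q=p@np.array(d["intrinsics"]).T
    return q[:,:2]/q[:,2:]
def crop(d,x0,y0,w,h,k):
    return cv2.resize(d["color"][y0:y0+h,x0:x0+w,::-1],None,fx=k,fy=k,interpolation=cv2.INTER_CUBIC)
E
python3 - <<'E'
from h import *
d=get_image("top")
a=crop(d,120,150,130,155,3.5); b=crop(d,260,170,165,130,2.1) 
c=crop(d,325,165,100,130,4)
cv2.imwrite("pics/c.png",np.hstack([a,np.pad(c,((0,a.shape[0]-c.shape[0]),(0,0),(0,0)))]) if a.shape[0]>=c.shape[0] else c)
print(a.shape,c.shape)
for n,u,v,z in [("ring1",183,201,72),("ring2",173,262,72),("bat",286,229,14),("bowl",355,192,57),("tallA",397,186,90),("tallB",402,227,90),("short",355,230,49),("short",357,268,49),("vase",401,265,95)]:
    print(n,ray(d,u,v,z).round(1))
for n,c in [("b1",(333,176)),("b2",(409,175)),("b3",(415,287)),("b4",(338,290))]: print(n,ray(d,*c,15).round(1))
for c in [(271,190),(298,189),(301,268),(275,270)]: print("bat",ray(d,*c,14).round(1))
w=get_image("wrist");print(w["intrinsics"],w["origin"],w["orientation"]); cv2.imwrite("pics/w0.png",w["color"][:,:,::-1])
E
```

```text
(542, 455, 3) (520, 400, 3)
ring1 [583.5 226.8  72. ]
ring2 [446.5 247.   72. ]
bat [524.3  -5.   14. ]
bowl [ 599.8 -164.4   57. ]
tallA [ 603.7 -253.5   90. ]
tallB [ 510.6 -258.3   90. ]
short [ 512.8 -161.2   49. ]
short [ 426.2 -161.2   49. ]
vase [ 426.7 -249.1   95. ]
b1 [ 650.3 -120.8   15. ]
b2 [ 649.1 -303.4   15. ]
b3 [ 382.5 -298.2   15. ]
b4 [ 379.7 -120.6   15. ]
bat [619.2  28.4  14. ]
bat [620.3 -36.   14. ]
bat [432.1 -37.3  14. ]
bat [428.8  22.9  14. ]
[[352.88138816   0.         278.79851418]
 [  0.         352.88138816 210.80156389]
 [  0.           0.           1.        ]] [  98.49130316 -621.41361381  373.91139116] [0.59528693 0.78910918 0.12133638 0.0906513 ]
```

View pics/c.png

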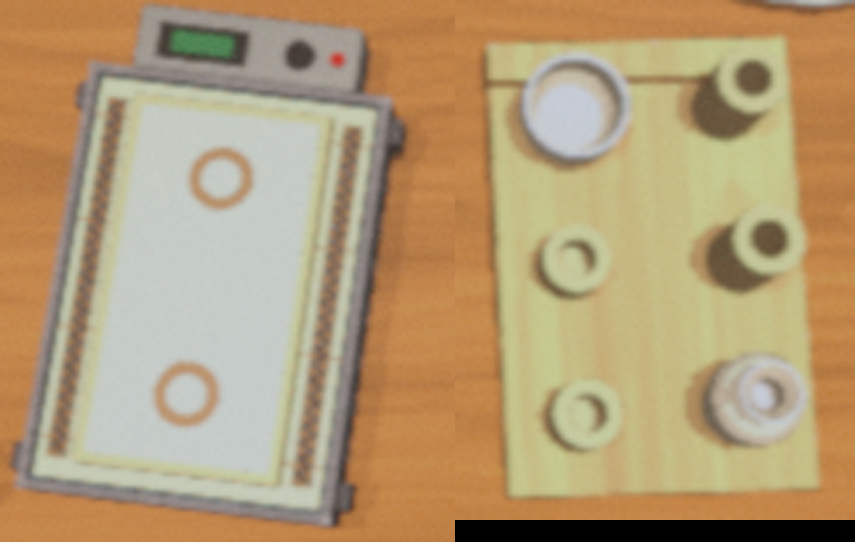

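```bash
python3 - <<'E'
from h import *
d=get_image("top"); s=get_image("side")
f=lambda U,V,k,x0,y0:((U+.5)/k-.5+x0,(V+.5)/k-.5+y0)
L=lambda U,V,z: ray(d,*f(U,V,3.5,120,150),z)
B=lambda U,V,z: ray(d,*f(U-455,V,4,325,165),z)
P={}
for n,u,v,z in [("ring1",221,179,72),("ring2",187,394,72)]: P[n]=L(u,v,z)
for n,u,v,z in [("bowl",577,107,57),("tallA",747,82,90),("tallB",769,241,90),("s1",575,260,49),("s2",585,414,49),("vase",767,396,95),("c1",487,45,15),("c2",786,39,15),("c3",819,489,15),("c4",508,497,15)]: P[n]=B(u,v,z)
for c in [(140,100),(332,117),(278,483),(82,458)]: print("shelf",L(*c,72).round(1))
for n in P: print(n,P[n].round(1),proj(s,P[n]).round(1))
h=(P["ring1"]+P["ring2"])/2; v=P["ring1"]-P["ring2"]; print("hearth",h,np.linalg.norm(v),np.arctan2(v[1],v[0]))
c=sum(P["c%d"%i] for i in range(1,5))/4; v=P["c1"]+P["c2"]-P["c3"]-P["c4"]; print("board",c,np.linalg.norm(v)/2,np.arctan2(v[1],v[0]))
a=np.arctan2(v[1],v[0])
for i in (-88,0,88):
  for j in(-48,48): print((c[:2]+[i*np.cos(a)-j*np.sin(a),i*np.sin(a)+j*np.cos(a)]).round(1))
# bat via colour segmentation
hsv=cv2.cvtColor(d["color"],cv2.COLOR_RGB2HSV); m=np.zeros(hsv.shape[:2],np.uint8); m[180:280,262:310]=255
m&=((hsv[:,:,1]<95)*255).astype(np.uint8)
ct=max(cv2.findContours(m,0,2)[0],key=cv2.contourArea)
w=np.array([ray(d,*p[0],14)[:2] for p in ct],np.float32); print("bat",cv2.minAreaRect(w))
print(R.from_quat(read_state()["ee_rot"]).as_matrix().round(3))
big=crop(s,230,80,150,160,3); o=[]
cv2.imwrite("pics/s1.png",np.hstack([big,np.pad(crop(s,150,230,200,150,1.7),((0,480-255),(0,0),(0,0)))]))
E
```

```text
shelf [637.6 280.3  72. ]
shelf [623.6 156.   72. ]
shelf [389.2 189.4  72. ]
shelf [407.4 311.5  72. ]
ring1 [584.  227.2  72. ] [[215.4 282.8]]
ring2 [446.  246.8  72. ] [[290.9 310.7]]
bowl [ 601.3 -164.8   57. ] [[267.4 142.7]]
tallA [ 605.7 -255.    90. ] [[275.4 107.5]]
tallB [ 515.3 -261.1   90. ] [[313.4 111.6]]
s1 [ 513.7 -160.4   49. ] [[304.2 152.8]]
s2 [ 425.9 -161.5   49. ] [[342.7 158.9]]
vase [ 429.6 -252.8   95. ] [[349.6 117.4]]
c1 [ 650.7 -119.9   15. ] [[242.1 165.6]]
c2 [ 650.7 -299.7   15. ] [[263.4 118.9]]
c3 [ 382.8 -299.7   15. ] [[367.9 135.1]]
c4 [ 382.3 -120.4   15. ] [[357.7 185.7]]
hearth [514.97675858 237.03192418  72.        ] 139.37362908434588 -0.14090791189609264
board [ 516.60952101 -209.92394044   15.        ] 268.165279008062 0.0010389826206119903
[ 428.7 -258. ]
[ 428.6 -162. ]
[ 516.7 -257.9]
[ 516.6 -161.9]
[ 604.7 -257.8]
[ 604.6 -161.8]
bat ((525.8961791992188, -3.093181610107422), (189.5235595703125, 62.57609939575195), 2.2017812728881836)
[[-0.275 -0.    -0.961]
 [ 0.961  0.001 -0.275]
 [ 0.001 -1.     0.   ]]
```

View pics/s1.png

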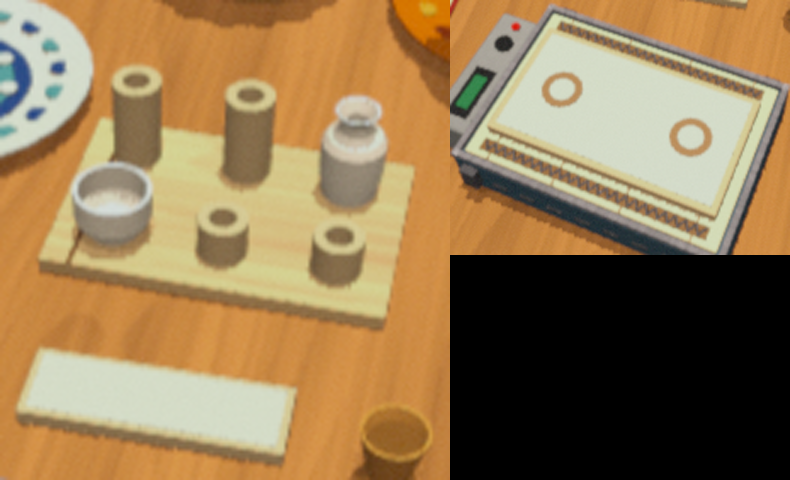

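The side view confirms the top-view positions to within about 1 px: tall rims at (275.7,106) and (313,112), bowl at (267.6,142.5), vase lip at (349,117). I'm starting the moves.

Call:
play_rows:
  series:
    - [0,0,0,0,0.14,0,0.085]
    - [0,0,0,0,0.14,0,0.085]
    - [0.033,0,-0.033,0,0,0,0.085]
    - [0.033,0,-0.033,0,0,0,0.085]
    - [0.033,0,-0.033,0,0,0,0.085]
    - [0.033,0,-0.033,0,0,0,0.085]
    - [0.033,0,-0.033,0,0,0,0.085]
    - [0.033,0,-0.033,0,0,0,0.085]
    - [0.033,0,-0.033,0,0,0,0.085]
    - [0.033,0,-0.033,0,0,0,0.085]

```text
clock: 1.3
position: [445.2, -335.6, 200.6]
ee_rot: [-0.506, -0.494, 0.494, 0.506]
contact_force: [0.1, -0.9, 0.5]
gripper_width: 84.9
```

Call:
play_rows:
  series:
    - [0.034,0,-0.031,0,-0.024,0,0.085]
    - [0.034,0,-0.031,0,0,0,0.085]
    - [0.034,0,-0.031,0,0,0,0.085]
    - [0.034,0,-0.031,0,0,0,0.085]
    - [0.034,0,-0.031,0,0,0,0.085]
    - [0,0.03,0,0,0,0,0.085]
    - [0,0.03,0,0,0,0,0.085]
    - [0,0.03,0,0,0,0,0.085]
    - [0,0,0,0,0,0,0.085]

```text
clock: 2.2
position: [613.0, -151.2, 109.1]
ee_rot: [0.499, 0.504, -0.501, -0.496]
contact_force: [-0.7, -0.8, -0.5]
gripper_width: 84.9
```

```bash
python3 - <<'E'
from h import *
w=get_image("wrist"); cv2.imwrite("pics/w1.png",w["color"][:,:,::-1])
s=read_state(); M=R.from_quat(s["ee_rot"]).as_matrix(); print(s["position"],M.round(3))
for p in [(601,-165,57),(605.7,-255,90),(515,-260,90)]: print(proj(w,p))
E
```

```text
[ 614.91168157 -151.78154426  111.93712087] [[-0.011  0.011 -1.   ]
 [ 1.    -0.001 -0.011]
 [-0.001 -1.    -0.011]]
[[257.86844532 201.41322397]]
[[ 98.39861909 223.72179475]]
[[61.79062895 52.03296301]]
```

View pics/w1.png

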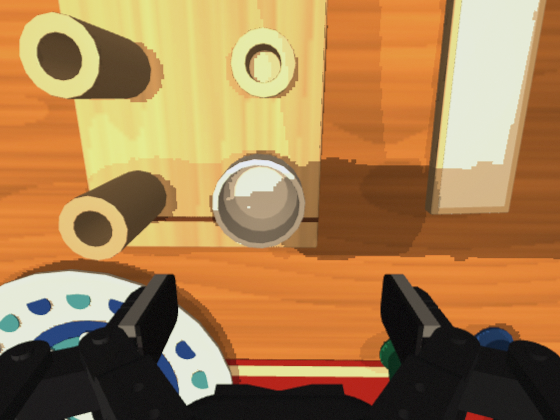

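The wrist view shows the bowl at (259,203) against (258,201) predicted. The tall rims are at (95,225) and (60,55), also within about 3 px. I'm centring, then descending.

Call:
play_rows:
  series:
    - [-0.0135,0,0.013,0.011,0,0,0.085]
    - [0,0,0,0,0,0,0.085]
    - [0,0.02,0,0,0,0,0.085]
    - [0,0.02,0,0,0,0,0.085]
    - [0,0.02,0,0,0,0,0.085]
    - [0,0,0,0,0,0,0.085]

```text
clock: 2.85
position: [608.2, -170.5, 63.4]
ee_rot: [0.504, 0.506, -0.499, -0.491]
contact_force: [0.4, 0.0, -0.2]
gripper_width: 85.1
```

```bash
cat > st.py <<'E'
from h import *
def st():
    s=read_state(); M=R.from_quat(s["ee_rot"]).as_matrix()
    print(s["clock"],s["position"].round(1),"jawyaw",round(np.arctan2(M[1,0],M[0,0]),3),"down",M[:,1].round(3),"F",s["contact_force"].round(1),"w",round(s["gripper_width"],1)); return s,M
def to(x,y,z,yaw):
    s,M=st(); T=R.from_euler("z",yaw).as_matrix()@np.array([[1,0,0],[0,0,1],[0,-1,0.]])
    # tool x along yaw, y down, z = x cross y
    print("shift",(M.T@(np.array([x,y,z])-s["position"])).round(1),"turn",R.from_matrix(M.T@T).as_rotvec().round(3))
if __name__=="__main__":
    import sys; to(*map(float,sys.argv[1:]))
E
python3 st.py 601 -165 24 1.5708
```

```text
2.85 [ 608.2 -170.5   63.4] jawyaw 1.581 down [ 0.021 -0.005 -1.   ] F [ 0.4  0.  -0.2] w 85.1
shift [ 5.8 39.3  8. ] turn [ 0.021  0.01  -0.005]
```

Call:
play_rows:
  series:
    - [0.006,0,0.008,0.02,0.01,-0.005,0.085]
    - [0,0,0,0,0,0,0.085]
    - [0,0,0,0,0,0,0.085]

```text
clock: 3.15
position: [602.2, -165.2, 68.6]
ee_rot: [0.502, 0.501, -0.498, -0.498]
contact_force: [0.1, -0.3, 0.4]
gripper_width: 85.0
```

```bash
python3 st.py 601 -165 24 1.5708
```

```text
3.15 [ 602.2 -165.2   68.6] jawyaw 1.57 down [ 0.007 -0.001 -1.   ] F [ 0.1 -0.3  0.4] w 85.0
shift [ 0.3 44.6  1.6] turn [ 0.007 -0.001 -0.001]
```

Call:
play_rows:
  series:
    - [0,0.01,0.001,0.004,0,0,0.085]
    - [0,0.01,0,0,0,0,0.085]
    - [0,0.01,0,0,0,0,0.085]
    - [0,0.008,0,0,0,0,0.085]
    - [0,0.005,0,0,0,0,0.085]
    - [0,0,0,0,0,0,0.085]
    - [0,0,0,0,0,0,0.085]

```text
clock: 3.85
position: [601.7, -165.2, 22.3]
ee_rot: [0.501, 0.5, -0.499, -0.499]
contact_force: [0.4, -0.1, -0.2]
gripper_width: 84.9
```

```bash
python3 st.py 601 -165 24 1.5708
```

```text
3.85 [ 601.7 -165.2   22.3] jawyaw 1.57 down [ 0.003 -0.001 -1.   ] F [ 0.4 -0.1 -0.2] w 84.9
shift [ 0.2 -1.8  0.7] turn [ 0.003 -0.001 -0.001]
```

Call:
play_rows:
  series:
    - [0,0,0,0,0,0,0.03]
    - [0,0,0,0,0,0,0.03]
    - [0,0,0,0,0,0,0.03]
    - [0,0,0,0,0,0,0.03]
    - [0,0,0,0,0,0,0.03]
    - [0,0,0,0,0,0,0.03]

```text
clock: 4.45
position: [606.4, -164.6, 29.0]
ee_rot: [0.504, 0.504, -0.497, -0.495]
contact_force: [-0.6, 0.4, 0.3]
gripper_width: 30.2
```

```bash
python3 st.py 601 -165 200 1.5708
```

```text
4.45 [ 606.4 -164.6   29. ] jawyaw 1.572 down [ 0.015 -0.002 -1.   ] F [-0.6  0.4  0.3] w 30.2
shift [  -0.8 -171.1    2.8] turn [ 0.015  0.002 -0.002]
```

```bash
python3 - <<'E'
from h import *
w=get_image("wrist"); s=get_image("side")
a=cv2.resize(w["color"][:,:,::-1],(400,300)); b=crop(s,220,60,160,120,2.5)
cv2.imwrite("pics/w2.png",np.hstack([a,b]))
E
```

```text
(no output)
```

View pics/w2.png

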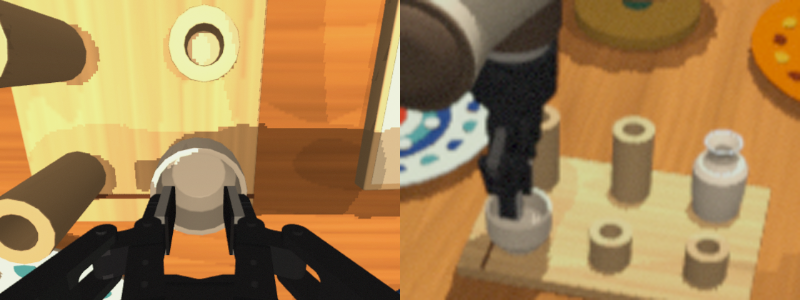

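The picture shows the fingers at 30 mm, apparently inside the bowl: pads at about (170–235,190–250) in the left panel, bowl rim centred at (199,187). I'll check the tip height in this image before moving.

```bash
python3 - <<'E'
from h import *
from st import st
w=get_image("wrist"); sd=get_image("side"); s,M=st()
k=400/560
for nm,o in [("L",-15),("R",15)]:
  for b in (0,-10,-20,-30,-40):
    P=s["position"]+M@np.array([o,b,0]); print(nm,b,P.round(0),"full",proj(w,P).round(0),"side panel",((proj(sd,P)-[220,60])*2.5+[400,0]).round(0))
c=np.array(proj(w,(601,-165,57)))
print(c, ((proj(sd,(601,-165,57))-[220,60])*2.5+[400,0]))
cv2.imwrite("pics/w3.png",np.hstack([crop(w,190,170,200,200,2),crop(sd,235,70,100,100,4)]))
E
```

```text
4.65 [ 605.9 -164.6   28.4] jawyaw 1.572 down [ 0.013 -0.002 -1.   ] F [ 0.3 -0.8  1.2] w 29.9
L 0 [ 606. -180.   28.] full [[250. 250.]] side panel [[519. 219.]]
L -10 [ 606. -180.   38.] full [[249. 258.]] side panel [[519. 211.]]
L -20 [ 606. -180.   48.] full [[247. 267.]] side panel [[518. 203.]]
L -30 [ 606. -180.   58.] full [[245. 277.]] side panel [[518. 195.]]
L -40 [ 605. -180.   68.] full [[243. 289.]] side panel [[518. 186.]]
R 0 [ 606. -150.   28.] full [[307. 250.]] side panel [[510. 240.]]
R -10 [ 606. -150.   38.] full [[308. 258.]] side panel [[510. 232.]]
R -20 [ 606. -150.   48.] full [[310. 267.]] side panel [[510. 224.]]
R -30 [ 606. -150.   58.] full [[312. 277.]] side panel [[509. 216.]]
R -40 [ 605. -150.   68.] full [[314. 289.]] side panel [[509. 207.]]
[[277.28065342 266.80524817]] [[518.76992008 206.73503595]]
```

View pics/w3.png

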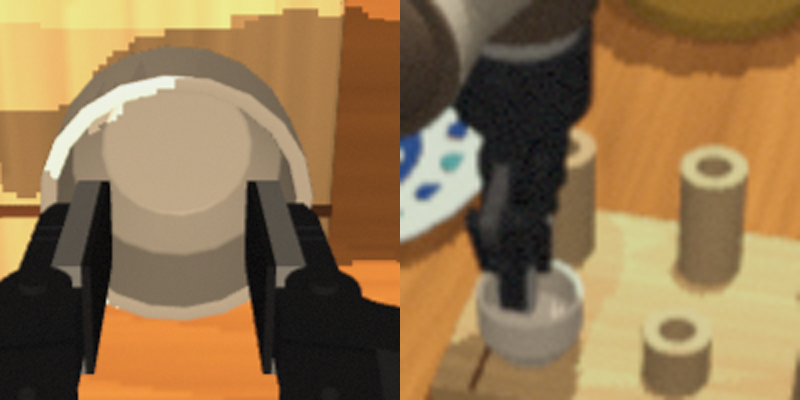

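The fingers really are inside the bowl, which hasn't moved: its rim centre is at (280,267) in the full frame, as predicted. They closed through or over the thin rim. I'll rise straight out, open, go down again and close in small steps.

Call:
play_rows:
  series:
    - [0,-0.01,0.002,0.006,0,0,0.03]
    - [0,-0.01,0,0,0,0,0.03]
    - [0,-0.01,0,0,0,0,0.03]
    - [0,-0.01,0,0,0,0,0.03]
    - [0,-0.01,0,0,0,0,0.03]
    - [0,-0.01,0,0,0,0,0.05]
    - [0,-0.006,0,0,0,0,0.085]
    - [0,0,0,0,0,0,0.085]
    - [0,0,0,0,0,0,0.085]
    - [0,0,0,0,0,0,0.085]

```text
clock: 5.65
position: [603.5, -164.7, 101.3]
ee_rot: [0.502, 0.502, -0.499, -0.497]
contact_force: [-0.2, -0.1, -1.0]
gripper_width: 84.5
```

```bash
python3 - <<'E'
from h import *
from st import *
to(601,-165,24,np.pi/2)
w=get_image("wrist"); 
cv2.imwrite("pics/w4.png",cv2.resize(w["color"][:,:,::-1],(420,315)))
print(proj(w,(601,-165,57))*.75)
E
```

```text
5.65 [ 603.5 -164.7  101.3] jawyaw 1.572 down [ 0.009 -0.002 -1.   ] F [-0.2 -0.1 -1. ] w 84.5
shift [-0.1 77.3  3.1] turn [ 0.009  0.001 -0.002]
[[208.6330288  164.11790363]]
```

View pics/w4.png

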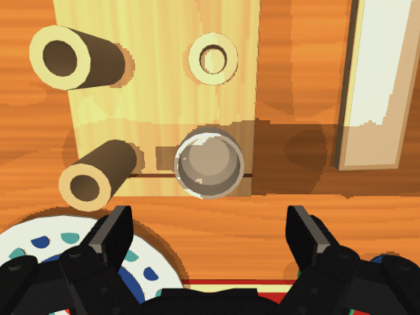

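The wrist view shows the bowl still upright at (209,163), as predicted, with the fingers open and clear of it. I'll work out the actual tip height when open.

```bash
python3 - <<'E'
from h import *
from st import *
w=get_image("wrist"); s,M=st()
print((M.T@(np.array(w["origin"])-s["position"])).round(1))
for b in (0,-10,-20,-30,-40,-50):
    print(b,[proj(w,s["position"]+M@np.array([o,b,z])).round(0)[0] for o in (-42.5,42.5) for z in (11,-11)])
print("tips seen ~ (167,275),(387,275)")
E
```

```text
5.75 [ 603.3 -164.7  101. ] jawyaw 1.572 down [ 0.008 -0.002 -1.   ] F [ 0.3  0.1 -0.9] w 85.0
[   0.3 -172.7   76.4]
0 [array([197., 231.]), array([200., 269.]), array([360., 231.]), array([357., 269.])]
-10 [array([193., 238.]), array([196., 278.]), array([364., 238.]), array([361., 278.])]
-20 [array([188., 246.]), array([191., 288.]), array([369., 246.]), array([366., 288.])]
-30 [array([182., 255.]), array([186., 299.]), array([375., 255.]), array([371., 299.])]
-40 [array([176., 265.]), array([180., 312.]), array([381., 265.]), array([376., 312.])]
-50 [array([168., 277.]), array([174., 326.]), array([388., 277.]), array([383., 326.])]
tips seen ~ (167,275),(387,275)
```

In both views the real finger tips sit about 35–48 mm behind the stated TCP, which explains why they closed above the rim. I'll go deeper in steps, watching the force.

Call:
play_rows:
  series:
    - [0,0.015,0.003,0.008,0,0,0.085]
    - [0,0.015,0,0,0,0,0.085]
    - [0,0.015,0,0,0,0,0.085]
    - [0,0.012,0,0,0,0,0.085]
    - [0,0.01,0,0,0,0,0.085]
    - [0,0.01,0,0.002,0,0,0.085]
    - [0,0.006,0,0.002,0,0,0.085]
    - [0,0.004,0,0.002,0,0,0.085]
    - [0,0.001,0,0.002,0,0,0.085]

```text
clock: 6.65
position: [597.1, -164.7, 2.3]
ee_rot: [-0.496, -0.496, 0.505, 0.504]
contact_force: [0.1, -0.2, -0.2]
gripper_width: 84.9
```

```bash
python3 - <<'E'
from h import *
from st import *
to(601,-165,-5,np.pi/2)
sd=get_image("side"); s,M=st()
cv2.imwrite("pics/w5.png",crop(sd,215,50,140,120,4))
for b in (0,-10,-20,-30,-40,-50): print(b,((proj(sd,s["position"]+M@np.array([42.5,b,0]))-[215,50])*4).round(0))
E
```

```text
6.65 [ 597.1 -164.7    2.3] jawyaw 1.571 down [-0.017 -0.001 -1.   ] F [ 0.1 -0.2 -0.2] w 84.9
shift [-0.3  7.2 -4. ] turn [-0.017  0.001 -0.001]
6.7 [ 597.3 -164.7    2.4] jawyaw 1.571 down [-0.017 -0.001 -1.   ] F [-0.1  0.4 -0.4] w 85.1
0 [[199. 491.]]
-10 [[198. 479.]]
-20 [[197. 466.]]
-30 [[196. 453.]]
-40 [[196. 440.]]
-50 [[195. 427.]]
```

View pics/w5.png

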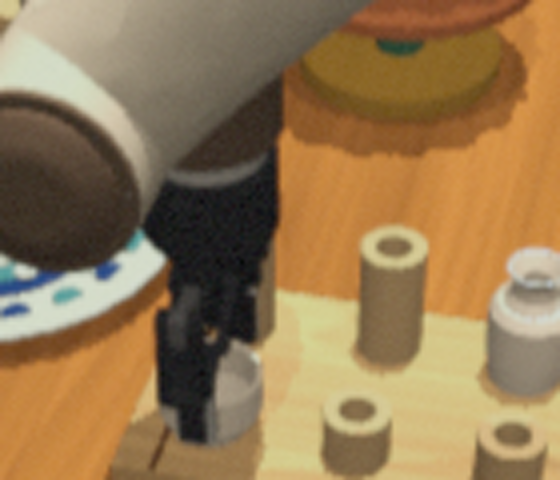

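The side crop shows the near finger's tip at about (195,440), 40 mm behind the stated TCP (z≈42) and beside the bowl wall. I'll go about 9 mm deeper, level the tool, and close in steps.

Call:
play_rows:
  series:
    - [0,0.006,-0.002,-0.012,0,0,0.085]
    - [0,0.005,-0.001,-0.003,0,0,0.08]
    - [0,0.001,0,0.001,0,0,0.075]
    - [0,0.001,0,0.002,0,0,0.07]
    - [0,0.001,0,0.002,0,0,0.066]
    - [0,0.001,0,0.002,0,0,0.063]
    - [0,0.001,0,0.002,0,0,0.06]
    - [0,0.001,0,0.002,0,0,0.055]
    - [0,0.001,0,0.002,0,0,0.05]

```text
clock: 7.6
position: [601.8, -165.0, -11.2]
ee_rot: [-0.498, -0.497, 0.504, 0.501]
contact_force: [-2.0, 1.2, 3.5]
gripper_width: 60.5
```

```bash
python3 st.py 601 -165 -7 1.5708
```

```text
7.6 [ 601.8 -165.   -11.2] jawyaw 1.573 down [-0.01  -0.003 -1.   ] F [-2.   1.2  3.5] w 60.5
shift [-0.  -4.2  0.9] turn [-0.01   0.002 -0.003]
```

Call:
play_rows:
  series:
    - [0,0,0,0,0,0,0.04]
    - [0,-0.01,0,-0.006,0,0,0.04]
    - [0,-0.025,0,0,0,0,0.04]
    - [0,-0.03,0,0,0,0,0.04]
    - [0,-0.03,0,0,0,0,0.04]
    - [0.01,-0.02,0.002,0,0,0,0.04]
    - [0.03,0,0.006,0,0,0,0.04]
    - [0.035,0,0.008,0,0,0,0.04]
    - [0.035,0,0.008,0,0,0,0.04]
    - [0.035,0,0.008,0,0,0,0.04]

```text
clock: 8.6
position: [570.1, -19.2, 110.0]
ee_rot: [0.502, 0.498, -0.498, -0.502]
contact_force: [0.7, 0.2, -0.6]
gripper_width: 60.8
```

Call:
play_rows:
  series:
    - [0.035,0,0.008,0,0,0,0.04]
    - [0.035,0,0.008,0,0,0,0.04]
    - [0.035,0,0.008,0,0,0,0.04]
    - [0.035,0,0.008,0,0,0,0.04]
    - [0.035,0,0.008,0,0,0,0.04]
    - [0.02,0,0.004,0,0,0,0.04]
    - [0.01,0,0.002,0,0.07,0,0.04]
    - [0,0,0,0,0.07,0,0.04]
    - [0,0,0,0,0,0,0.04]

```text
clock: 9.5
position: [521.2, 199.6, 113.7]
ee_rot: [0.535, 0.465, -0.46, -0.535]
contact_force: [-0.2, 0.2, -1.0]
gripper_width: 60.8
```

```bash
python3 st.py 515 237 46 1.430
```

```text
9.5 [521.2 199.6 113.7] jawyaw 1.425 down [ 0.005  0.004 -1.   ] F [-0.2  0.2 -1. ] w 60.8
shift [35.8 67.8 11.8] turn [ 0.004 -0.005  0.005]
```

Call:
play_rows:
  series:
    - [0.014,0,0.005,0.002,0,0,0.04]
    - [0.014,0,0.005,0,0,0,0.04]
    - [0.006,0,0.002,0,0,0.004,0.04]
    - [0,0.012,0,0,0,0,0.04]
    - [0,0.012,0,0,0,0,0.04]
    - [0,0.012,0,0,0,0,0.04]
    - [0,0.01,0,0,0,0,0.04]
    - [0,0.004,0,0,0,0,0.04]
    - [0,0.001,0,0.001,0,0,0.04]

```text
clock: 10.4
position: [512.8, 235.8, 56.9]
ee_rot: [0.535, 0.462, -0.464, -0.534]
contact_force: [0.1, -0.2, -1.7]
gripper_width: 61.0
```

```bash
python3 st.py 515 237 46 1.430
```

```text
10.4 [512.8 235.8  56.9] jawyaw 1.427 down [-0.002 -0.002 -1.   ] F [ 0.1 -0.2 -1.7] w 61.0
shift [ 1.5 10.9 -2. ] turn [-0.001 -0.003 -0.002]
```

Call:
play_rows:
  series:
    - [0.001,0.004,-0.002,0,0,0,0.04]
    - [0,0.004,0,0,0,0,0.04]
    - [0,0.003,0,0,0,0,0.04]
    - [0,0.002,0,0,0,0,0.04]

```text
clock: 10.8
position: [516.3, 236.7, 45.6]
ee_rot: [0.535, 0.463, -0.463, -0.534]
contact_force: [-7.3, -0.6, 20.0]
gripper_width: 60.9
```

```bash
python3 st.py 515 237 46 1.430
```

```text
10.8 [516.3 236.7  45.6] jawyaw 1.427 down [ 0.001 -0.001 -1.   ] F [-7.3 -0.6 20. ] w 60.9
shift [ 0.1 -0.4  1.3] turn [ 0.001 -0.003 -0.001]
```

Call:
play_rows:
  series:
    - [0,0,0,0,0,0,0.064]
    - [0,0,0,0,0,0,0.07]
    - [0,0,0,0,0,0,0.085]
    - [0,0,0,0,0,0,0.085]
    - [0,-0.01,0,0,0,0,0.085]
    - [0,-0.02,0,0,0,0,0.085]
    - [0,-0.03,0,0,0,0,0.085]
    - [0,-0.03,0,0,0,0,0.085]
    - [0,-0.03,0,0,0,0,0.085]
    - [0,-0.02,0,0,0,0,0.085]

```text
clock: 11.8
position: [515.4, 235.9, 191.5]
ee_rot: [0.535, 0.462, -0.464, -0.534]
contact_force: [0.0, 0.4, 0.3]
gripper_width: 85.3
```

```bash
python3 - <<'E'
from h import *
from st import *
w=get_image("wrist"); to(515,-260,200,np.pi/2)
cv2.imwrite("pics/w6.png",cv2.resize(w["color"][:,:,::-1],(420,315)))
for p in [(515,237,114),(584.3,227.2,72),(446,246.8,72)]: print(proj(w,p)*.75)
E
```

```text
11.85 [517.3 236.8 195. ] jawyaw 1.429 down [ 0.004 -0.001 -1.   ] F [0.8 0.9 3. ] w 85.1
shift [-492.1   -4.4  -68.2] turn [ 0.004 -0.142 -0.001]
[[210.22683865 155.65542631]]
[[210.32030788 200.67332193]]
[[210.18368505  81.28017784]]
```

View pics/w6.png

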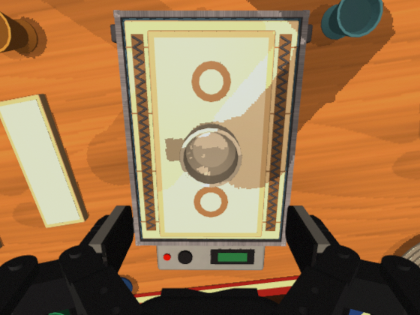

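The wrist view shows the rings at (211,82) and (211,202), and the bowl at (211,153.5) against (210,155.7) predicted. The bowl is therefore centred to about 2 mm. Next is the middle tall prop.

Call:
play_rows:
  series:
    - [0,0,0,0,-0.07,0,0.07]
    - [0,0,0,0,-0.071,0,0.07]
    - [-0.02,0,0,0,0,0,0.07]
    - [-0.04,0,0,0,0,0,0.07]
    - [-0.045,0,0,0,0,0,0.07]
    - [-0.045,0,0,0,0,0,0.07]
    - [-0.045,0,0,0,0,0,0.07]
    - [-0.045,0,0,0,0,0,0.07]
    - [-0.045,0,0,0,0,0,0.07]
    - [-0.045,0,0,0,0,0,0.07]

```text
clock: 12.85
position: [521.2, -98.7, 200.5]
ee_rot: [0.498, 0.509, -0.499, -0.493]
contact_force: [0.8, 0.1, 0.8]
gripper_width: 69.5
```

Call:
play_rows:
  series:
    - [-0.045,0,0,0,0,0,0.07]
    - [-0.045,0,0,0,0,0,0.07]
    - [-0.025,0.01,0,0,0,0,0.07]
    - [-0.01,0.02,0,0,0,0,0.07]
    - [0,0.02,0,0,0,0,0.07]
    - [0,0.015,0,0,0,0,0.07]
    - [0,0.005,0,0,0,0,0.07]
    - [0,0.001,0,0,0,0,0.07]

```text
clock: 13.65
position: [523.3, -236.3, 129.9]
ee_rot: [0.503, 0.508, -0.496, -0.494]
contact_force: [0.1, -0.7, -0.0]
gripper_width: 69.8
```

```bash
python3 st.py 514.5 -260 8 1.5708
```

```text
13.65 [ 523.3 -236.3  129.9] jawyaw 1.578 down [ 0.021  0.003 -1.   ] F [ 0.1 -0.7 -0. ] w 69.8
shift [-23.9 121.6  11.5] turn [0.021 0.007 0.002]
```

Call:
play_rows:
  series:
    - [-0.012,0,0.005,0.01,0.004,0,0.07]
    - [-0.012,0,0.004,0.01,0.004,0,0.07]
    - [0,0.015,0,0,0,0,0.07]
    - [0,0.02,0,0,0,0,0.07]
    - [0,0.015,0,0,0,0,0.07]
    - [0,0.007,0,0.001,0,0,0.07]
    - [0,0.001,0,0.001,0,0,0.07]

```text
clock: 14.35
position: [517.7, -267.1, 77.0]
ee_rot: [0.503, 0.501, -0.498, -0.498]
contact_force: [-0.1, -0.4, 0.5]
gripper_width: 70.3
```

```bash
python3 st.py 514.5 -260 8 1.5708
```

```text
14.35 [ 517.7 -267.1   77. ] jawyaw 1.569 down [ 0.008 -0.002 -1.   ] F [-0.1 -0.4  0.5] w 70.3
shift [ 7.2 68.9  3.8] turn [ 0.008 -0.002 -0.002]
```

Call:
play_rows:
  series:
    - [0.004,0,0.002,0.005,0,0,0.07]
    - [0.003,0.001,0.001,0.003,0,0,0.07]
    - [0,0.01,0,0,0,0,0.07]
    - [0,0.013,0,0,0,0,0.07]
    - [0,0.013,0,0,0,0,0.07]
    - [0,0.013,0,0,0,0,0.07]
    - [0,0.01,0,0.001,0,0,0.07]
    - [0,0.005,0,0.001,0,0,0.07]
    - [0,0.002,0,0.001,0,0,0.07]
    - [0,0.001,0,0.001,0,0,0.07]

```text
clock: 15.35
position: [516.3, -260.1, 5.8]
ee_rot: [-0.501, -0.499, 0.501, 0.499]
contact_force: [-0.3, -0.2, -0.4]
gripper_width: 70.3
```

```bash
python3 st.py 514.5 -260 8 1.5708
```

```text
15.35 [ 516.3 -260.1    5.8] jawyaw 1.57 down [-0.001 -0.004 -1.   ] F [-0.3 -0.2 -0.4] w 70.3
shift [ 0.1 -2.2  1.8] turn [-0.001 -0.    -0.004]
```

Call:
play_rows:
  series:
    - [0,0.001,0.002,0,0,0,0.06]
    - [0,0.001,0,0.001,0,0,0.052]
    - [0,0.001,0,0.002,0,0,0.046]
    - [0,0.001,0,0.002,0,0,0.042]
    - [0,0.001,0,0.002,0,0,0.038]
    - [0,0.001,0,0.001,0,0,0.032]
    - [0,0,0,0,0,0,0.025]

```text
clock: 16.05
position: [515.4, -260.5, 3.3]
ee_rot: [-0.5, -0.497, 0.503, 0.5]
contact_force: [0.1, -0.1, -1.7]
gripper_width: 38.8
```

```bash
python3 st.py 514.5 -260 150 1.5708
```

```text
16.05 [ 515.4 -260.5    3.3] jawyaw 1.571 down [-0.006 -0.005 -1.   ] F [ 0.1 -0.1 -1.7] w 38.8
shift [  -0.2 -146.7    1.8] turn [-0.006  0.    -0.005]
```

Call:
play_rows:
  series:
    - [0,-0.008,0,0,0,0,0.025]
    - [0,-0.02,0,0,0,0,0.025]
    - [0,-0.03,0,0,0,0,0.025]
    - [0,-0.035,0,0,0,0,0.025]
    - [0.01,-0.03,0.002,0,0,0,0.025]
    - [0.03,-0.01,0.004,0,0,0,0.025]
    - [0.04,0,0.006,0,0,0,0.025]
    - [0.045,0,0.006,0,0,0,0.025]
    - [0.045,0,0.006,0,0,0,0.025]
    - [0.045,0,0.006,0,0,0,0.025]

```text
clock: 17.05
position: [486.6, -42.3, 143.2]
ee_rot: [-0.503, -0.496, 0.499, 0.503]
contact_force: [0.8, 0.3, -0.7]
gripper_width: 38.7
```

Call:
play_rows:
  series:
    - [0.045,0,0.006,0,0,0,0.025]
    - [0.045,0,0.006,0,0,0,0.025]
    - [0.045,0,0.006,0,0,0,0.025]
    - [0.045,0,0.006,0,0,0,0.025]
    - [0.035,0,0.006,0,0,0,0.025]
    - [0.02,0,0.003,0,0,0,0.025]
    - [0.008,0,0,0,0.07,0,0.025]
    - [0,0,0,0,0.07,0,0.025]
    - [0,0,0,0,0,0,0.025]

```text
clock: 17.95
position: [451.6, 217.4, 146.7]
ee_rot: [-0.535, -0.463, 0.461, 0.535]
contact_force: [-0.8, 0.0, -0.4]
gripper_width: 39.5
```

```bash
python3 st.py 446 246.8 60 1.430
```

```text
17.95 [451.6 217.4 146.7] jawyaw 1.424 down [ 0.002  0.002 -1.   ] F [-0.8  0.  -0.4] w 39.5
shift [28.2 86.7  9.9] turn [ 0.002 -0.006  0.002]
```

Call:
play_rows:
  series:
    - [0.012,0,0.004,0.001,-0.004,0,0.025]
    - [0.012,0,0.004,0.001,0,0,0.025]
    - [0.004,0,0.002,0,0,0,0.025]
    - [0,0.012,0,0,0,0,0.025]
    - [0,0.015,0,0,0,0,0.025]
    - [0,0.015,0,0,0,0,0.025]
    - [0,0.015,0,0,0,0,0.025]
    - [0,0.01,0,0,0,0,0.025]
    - [0,0.004,0,0.001,0,0,0.025]
    - [0,0.001,0,0.001,0,0,0.025]

```text
clock: 18.95
position: [444.1, 248.0, 69.0]
ee_rot: [-0.532, -0.463, 0.465, 0.535]
contact_force: [-0.1, 0.2, -0.7]
gripper_width: 39.0
```

```bash
python3 st.py 446 246.8 60.5 1.430
```

```text
18.95 [444.1 248.   69. ] jawyaw 1.432 down [-0.004  0.001 -1.   ] F [-0.1  0.2 -0.7] w 39.0
shift [-0.9  8.5 -2.1] turn [-0.004  0.002  0.001]
```

Call:
play_rows:
  series:
    - [-0.001,0.003,-0.002,-0.003,0,0,0.025]
    - [0,0.003,0,0,0,0,0.025]
    - [0,0.002,0,0,0,0,0.025]
    - [0,0.0015,0,0,0,0,0.025]

```text
clock: 19.35
position: [447.2, 247.4, 60.2]
ee_rot: [-0.533, -0.465, 0.463, 0.534]
contact_force: [0.3, 0.9, -1.2]
gripper_width: 38.8
```

```bash
python3 st.py 446 246.8 60.5 1.430
```

```text
19.35 [447.2 247.4  60.2] jawyaw 1.432 down [ 0.002  0.003 -1.   ] F [ 0.3  0.9 -1.2] w 38.8
shift [-0.7 -0.3  1.1] turn [0.001 0.002 0.003]
```

Call:
play_rows:
  series:
    - [0,0.002,0,0,0,0,0.025]
    - [0,0.0015,0,0,0,0,0.025]

```text
clock: 19.55
position: [447.5, 247.4, 60.0]
ee_rot: [-0.533, -0.466, 0.463, 0.533]
contact_force: [-3.9, -1.0, 9.1]
gripper_width: 38.8
```

Call:
play_rows:
  series:
    - [0,0,0,0,0,0,0.043]
    - [0,0,0,0,0,0,0.05]
    - [0,0,0,0,0,0,0.07]
    - [0,-0.002,0,0,0,0,0.07]
    - [0,-0.01,0,0,0,0,0.07]
    - [0,-0.025,0,0,0,0,0.07]
    - [0,-0.03,0,0,0,0,0.07]
    - [0,-0.03,0,0,0,0,0.07]
    - [0,-0.02,0,0,-0.06,0,0.07]
    - [0,0,0,0,-0.08,0,0.07]

```text
clock: 20.55
position: [448.3, 247.5, 185.8]
ee_rot: [0.499, 0.505, -0.5, -0.497]
contact_force: [-0.1, 0.7, -0.7]
gripper_width: 69.9
```

Call:
play_rows:
  series:
    - [-0.02,0,-0.006,0,0,0,0.07]
    - [-0.04,0,-0.013,0,0,0,0.07]
    - [-0.045,0,-0.015,0,0,0,0.07]
    - [-0.045,0,-0.015,0,0,0,0.07]
    - [-0.045,0,-0.015,0,0,0,0.07]
    - [-0.045,0,-0.015,0,0,0,0.07]
    - [-0.045,0,-0.015,0,0,0,0.07]
    - [-0.045,0,-0.015,0,0,0,0.07]
    - [-0.045,0,-0.015,0,0,0,0.07]
    - [-0.045,0,-0.015,0,0,0,0.07]

```text
clock: 21.55
position: [600.0, -180.1, 195.7]
ee_rot: [0.497, 0.514, -0.498, -0.491]
contact_force: [1.6, 1.1, 0.4]
gripper_width: 70.2
```

```bash
python3 st.py 605.7 -255 60 1.5708
```

```text
21.55 [ 600.  -180.1  195.7] jawyaw 1.595 down [ 0.021  0.01  -1.   ] F [1.6 1.1 0.4] w 70.2
shift [-76.3 135.1  -1. ] turn [0.021 0.024 0.01 ]
```

Call:
play_rows:
  series:
    - [-0.025,0,0,0.01,0.012,0.005,0.07]
    - [-0.018,0,0,0.01,0.012,0.005,0.07]
    - [-0.01,0.005,0,0,0,0,0.07]
    - [-0.003,0.02,0,0,0,0,0.07]
    - [0,0.025,0,0,0,0,0.07]
    - [0,0.025,0,0,0,0,0.07]
    - [0,0.02,0,0,0,0,0.07]
    - [0,0.008,0,0,0,0,0.07]
    - [0,0.002,0,0.001,0,0,0.07]
    - [0,0.001,0,0.001,0,0,0.07]

```text
clock: 22.55
position: [602.2, -244.3, 89.5]
ee_rot: [0.503, 0.499, -0.498, -0.5]
contact_force: [-0.1, 0.5, 0.5]
gripper_width: 69.9
```

```bash
python3 st.py 605.7 -255 6 1.5708
```

```text
22.55 [ 602.2 -244.3   89.5] jawyaw 1.564 down [ 0.005 -0.002 -1.   ] F [-0.1  0.5  0.5] w 69.9
shift [-10.5  83.6  -3.2] turn [ 0.005 -0.006 -0.002]
```

Call:
play_rows:
  series:
    - [-0.006,0.001,-0.002,0.002,-0.003,0,0.07]
    - [-0.004,0.005,-0.002,0.002,-0.003,0,0.07]
    - [0,0.014,0,0,0,0,0.07]
    - [0,0.014,0,0,0,0,0.07]
    - [0,0.014,0,0,0,0,0.07]
    - [0,0.014,0,0,0,0,0.07]
    - [0,0.01,0,0.001,0,0,0.07]
    - [0,0.005,0,0.001,0,0,0.07]
    - [0,0.002,0,0.001,0,0,0.07]
    - [0,0.001,0,0.001,0,0,0.07]

```text
clock: 23.55
position: [607.7, -255.9, 4.3]
ee_rot: [-0.5, -0.499, 0.501, 0.5]
contact_force: [0.2, 0.3, -0.3]
gripper_width: 69.9
```

```bash
python3 st.py 605.7 -255 6 1.5708
```

```text
23.55 [ 607.7 -255.9    4.3] jawyaw 1.571 down [-0.001 -0.002 -1.   ] F [ 0.2  0.3 -0.3] w 69.9
shift [ 0.8 -1.7  2. ] turn [-0.001 -0.    -0.002]
```

Call:
play_rows:
  series:
    - [0.001,0.001,0.002,0,0,0,0.06]
    - [0,0.001,0,0.001,0,0,0.052]
    - [0,0.001,0,0.002,0,0,0.046]
    - [0,0.001,0,0.002,0,0,0.042]
    - [0,0.001,0,0.002,0,0,0.038]
    - [0,0.001,0,0.001,0,0,0.032]
    - [0,0,0,0,0,0,0.025]

```text
clock: 24.25
position: [607.3, -255.3, 2.5]
ee_rot: [-0.499, -0.498, 0.502, 0.5]
contact_force: [-0.5, 0.5, -0.9]
gripper_width: 38.8
```

Call:
play_rows:
  series:
    - [0,-0.008,0,0,0,0,0.025]
    - [0,-0.02,0,0,0,0,0.025]
    - [0,-0.03,0,0,0,0,0.025]
    - [0,-0.035,0,0,0,0,0.025]
    - [0.01,-0.03,0,0,0,0,0.025]
    - [0.03,-0.01,0,0,0,0,0.025]
    - [0.04,0,0,0,0,0,0.025]
    - [0.045,0,0.002,0,0,0,0.025]
    - [0.045,0,0.002,0,0,0,0.025]
    - [0.045,0,0.002,0,0,0,0.025]

```text
clock: 25.25
position: [601.6, -37.7, 140.4]
ee_rot: [-0.501, -0.495, 0.499, 0.504]
contact_force: [0.9, -0.9, -1.8]
gripper_width: 38.9
```

Call:
play_rows:
  series:
    - [0.045,0,0.002,0,0,0,0.025]
    - [0.045,0,0.002,0,0,0,0.025]
    - [0.045,0,0.002,0,0,0,0.025]
    - [0.045,0,0.002,0,0,0,0.025]
    - [0.03,0,0,0,0,0,0.025]
    - [0.01,0,0,0,0,0,0.025]
    - [0,0,0,0,0.07,0,0.025]
    - [0,0,0,0,0.07,0,0.025]
    - [0,0,0,0,0,0,0.025]

```text
clock: 26.15
position: [592.4, 197.9, 141.6]
ee_rot: [-0.534, -0.46, 0.463, 0.538]
contact_force: [-0.3, -0.3, -0.9]
gripper_width: 39.1
```

```bash
python3 st.py 584.3 227.2 60 1.430
```

```text
26.15 [592.4 197.9 141.6] jawyaw 1.423 down [-0.006  0.002 -1.   ] F [-0.3 -0.3 -0.9] w 39.1
shift [27.7 81.7 11.8] turn [-0.006 -0.007  0.001]
```

Call:
play_rows:
  series:
    - [0.012,0,0.005,-0.003,-0.007,0,0.025]
    - [0.012,0,0.005,-0.003,0,0,0.025]
    - [0.004,0,0.002,0,0,0,0.025]
    - [0,0.012,0,0,0,0,0.025]
    - [0,0.015,0,0,0,0,0.025]
    - [0,0.015,0,0,0,0,0.025]
    - [0,0.013,0,0,0,0,0.025]
    - [0,0.008,0,0,0,0,0.025]
    - [0,0.003,0,0.001,0,0,0.025]
    - [0,0.001,0,0.001,0,0,0.025]

```text
clock: 27.15
position: [582.9, 228.3, 69.1]
ee_rot: [-0.532, -0.463, 0.465, 0.534]
contact_force: [0.0, 0.6, -0.4]
gripper_width: 38.9
```

```bash
python3 st.py 585 227.2 59.5 1.430
```

```text
27.15 [582.9 228.3  69.1] jawyaw 1.433 down [-0.004  0.    -1.   ] F [ 0.   0.6 -0.4] w 38.9
shift [-0.8  9.6 -2.3] turn [-0.004  0.003 -0.   ]
```

Call:
play_rows:
  series:
    - [-0.001,0.003,-0.001,-0.003,0,0,0.025]
    - [0,0.003,-0.001,0,0,0,0.025]
    - [0,0.002,0,0,0,0,0.025]
    - [0,0.002,0,0,0,0,0.025]
    - [0,0.0015,0,0,0,0,0.025]

```text
clock: 27.65
position: [586.4, 227.5, 59.4]
ee_rot: [0.533, 0.466, -0.463, -0.533]
contact_force: [-2.5, -0.4, 7.6]
gripper_width: 38.9
```

```bash
python3 st.py 585 227.2 59.5 1.430
```

```text
27.65 [586.4 227.5  59.4] jawyaw 1.434 down [ 0.003  0.001 -1.   ] F [-2.5 -0.4  7.6] w 38.9
shift [-0.5 -0.1  1.4] turn [0.003 0.004 0.002]
```

Call:
play_rows:
  series:
    - [0,0,0,0,0,0,0.043]
    - [0,0,0,0,0,0,0.05]
    - [0,0,0,0,0,0,0.07]
    - [0,-0.002,0,0,0,0,0.07]
    - [0,-0.01,0,0,0,0,0.085]
    - [0,-0.025,0,0,0,0,0.085]
    - [0,-0.03,0,0,0,0,0.085]
    - [0,-0.03,0.01,0,0,0,0.085]
    - [0,-0.01,0.02,0,0,0,0.085]
    - [0,0,0.01,0,0,0,0.085]

```text
clock: 28.65
position: [547.7, 233.1, 174.2]
ee_rot: [0.534, 0.467, -0.462, -0.532]
contact_force: [0.6, 0.9, -0.1]
gripper_width: 85.2
```

```bash
python3 - <<'E'
from h import *
from st import *
w=get_image("wrist"); t=get_image("top"); to(526,-3,150,np.pi/2+.035)
a=cv2.resize(w["color"][:,:,::-1],(420,315)); b=crop(t,255,180,60,100,3.15)
cv2.imwrite("pics/w7.png",np.hstack([a,b]))
for p in [(515,237,114),(584.3,227.2,147),(446,246.8,147),(446,246.8,72)]: print(proj(w,p)*.75)
# bat from wrist too
for c in [(620,28),(620,-36),(430,-37),(430,24)]: print(proj(w,(*c,14))*.75)
E
```

```text
28.75 [547.1 232.8 172.6] jawyaw 1.434 down [ 0.005  0.002 -1.   ] F [ 1.  -0.2  0.1] w 84.9
shift [-236.5   22.1  -11.3] turn [ 0.005 -0.172  0.002]
[[207.80147633 125.89006096]]
[[207.7200049  214.79008268]]
[[207.90741528  34.79551325]]
[[207.92281982  45.54817482]]
[[ 70.23342526 206.36986301]]
[[ 26.09548271 212.07628347]]
[[-30.31206045  71.44006413]]
[[19.08930087 63.94520618]]
```

View pics/w7.png

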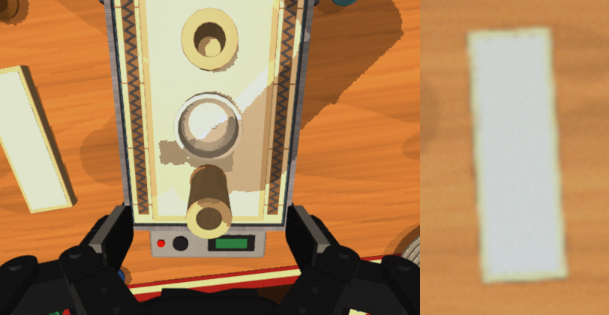

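The wrist view shows the far prop rim at (210,39) and the near one at (209,215), with the bowl at (207,125). All are within about 3 mm of target, so step 1 stands. The bat lies undisturbed, with its near corners at (73,206) and (31,212).

Call:
play_rows:
  series:
    - [0,0,0,0,-0.086,0,0.078]
    - [0,0,0,0,-0.086,0,0.078]
    - [-0.02,0,0.003,0,0,0,0.078]
    - [-0.035,0,0.004,0,0,0,0.078]
    - [-0.04,0,0.004,0,0,0,0.078]
    - [-0.04,0,0.005,0,0,0,0.078]
    - [-0.04,0,0.005,0,0,0,0.078]
    - [-0.025,0,0.003,0,0,0,0.078]
    - [-0.01,0,0,0,0,0,0.078]
    - [0,0,0,0,0,0,0.078]

```text
clock: 29.75
position: [527.4, 7.5, 163.1]
ee_rot: [-0.491, -0.503, 0.513, 0.493]
contact_force: [-0.0, 0.7, 0.1]
gripper_width: 78.0
```

```bash
python3 - <<'E'
from h import *
from st import *
d=get_image("top"); w=get_image("wrist")
def bat(d,box,S):
    hsv=cv2.cvtColor(d["color"],cv2.COLOR_RGB2HSV); m=((hsv[:,:,1]<S)&(hsv[:,:,2]>120)).astype(np.uint8)*255
    k=np.zeros_like(m); x0,y0,x1,y1=box; k[y0:y1,x0:x1]=m[y0:y1,x0:x1]
    ct=max(cv2.findContours(k,0,2)[0],key=cv2.contourArea)
    print(cv2.minAreaRect(np.array([ray(d,*p[0],14)[:2] for p in ct],np.float32)))
P=[(269.9,189.8),(296.2,188.2),(301.6,267.3),(275.3,269.5)]; Q=np.array([ray(d,*p,14) for p in P]); print(Q.round(1).tolist(),Q.mean(0))
bat(d,(262,180,310,280),95); bat(w,(150,0,420,330),95)
cv2.imwrite("pics/w8.png",cv2.resize(w["color"][:,:,::-1],(420,315)))
to(526,-2,40,np.pi/2+.035)
for c in [(619,28),(621,-34),(432,-38),(429,24)]: print((proj(w,(*c,14))).round(0))
E
```

```text
[[619.7, 31.0, 14.0], [622.4, -31.8, 14.0], [433.7, -38.8, 14.0], [430.0, 22.2, 14.0]] [526.43189814  -4.34224824  14.        ]
((496.066162109375, -4.298297882080078), (129.90103149414062, 62.165828704833984), 2.297093152999878)
((526.777587890625, -3.380046844482422), (187.43153381347656, 59.54573440551758), 2.121211051940918)
29.85 [527.7   9.1 163.2] jawyaw 1.606 down [-0.011 -0.007 -1.   ] F [-0.2  1.1 -0.2] w 77.7
shift [-10.2 123.3   0.7] turn [-0.011 -0.    -0.007]
[[296. 277.]]
[[235. 276.]]
[[230.  77.]]
[[302.  76.]]
```

View pics/w8.png

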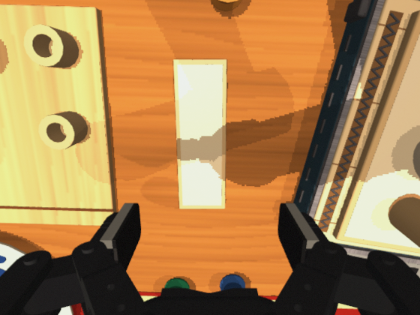

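The wrist fit puts the bat at (526.8,-3.4) with yaw 0.037, and the top fit agrees. I'm descending slowly over it.

Call:
play_rows:
  series:
    - [-0.006,0.005,0.001,-0.005,0,-0.004,0.078]
    - [-0.005,0.015,0.001,-0.005,0,-0.003,0.078]
    - [-0.001,0.025,0,0,0,0,0.078]
    - [0,0.025,0,0,0,0,0.078]
    - [0,0.025,0,0,0,0,0.078]
    - [0,0.025,0,0,0,0,0.078]
    - [0,0.02,0,0,0,0,0.078]
    - [0,0.01,0,0.001,0,0,0.078]
    - [0,0.004,0,0.001,0,0,0.078]
    - [0,0.001,0,0.001,0,0,0.078]

```text
clock: 30.85
position: [528.8, 4.4, 1.4]
ee_rot: [0.487, 0.513, -0.511, -0.488]
contact_force: [-0.5, 0.1, -0.5]
gripper_width: 78.0
```

```bash
python3 st.py 526.6 -3.4 -20 1.607
```

```text
30.85 [528.8   4.4   1.4] jawyaw 1.619 down [ 0.001  0.003 -1.   ] F [-0.5  0.1 -0.5] w 78.0
shift [-7.8 21.4  2.6] turn [0.001 0.012 0.002]
```

Call:
play_rows:
  series:
    - [-0.004,0.001,0.002,0,0.006,0,0.078]
    - [-0.003,0.001,0.001,0,0.006,0,0.078]
    - [0,0.006,0,0.001,0,0,0.078]
    - [0,0.008,0,0.001,0,0,0.078]
    - [0,0.006,0,0.001,0,0,0.078]
    - [0,0.003,0,0.001,0,0,0.078]
    - [0,0.001,0,0.001,0,0,0.078]

```text
clock: 31.55
position: [528.5, -2.7, -23.7]
ee_rot: [0.491, 0.51, -0.507, -0.491]
contact_force: [-0.5, -0.1, -0.1]
gripper_width: 77.8
```

```bash
python3 st.py 526.6 -3.4 -38 1.607
```

```text
31.55 [528.5  -2.7 -23.7] jawyaw 1.606 down [ 0.003  0.004 -1.   ] F [-0.5 -0.1 -0.1] w 77.8
shift [-0.7 14.3  1.9] turn [ 0.003 -0.001  0.004]
```

Call:
play_rows:
  series:
    - [0,0.003,0.001,0.002,0,0.002,0.078]
    - [0,0.003,0.001,0,0,0,0.078]
    - [0,0.003,0,0,0,0,0.078]
    - [0,0.002,0,0.001,0,0,0.078]

```text
clock: 31.95
position: [526.5, -2.5, -35.6]
ee_rot: [0.49, 0.509, -0.509, -0.491]
contact_force: [-0.4, -0.6, 0.2]
gripper_width: 77.9
```

Call:
play_rows:
  series:
    - [0,0.002,0,0.001,0,0,0.078]
    - [0,0.002,0,0.001,0,0,0.078]

```text
clock: 32.15
position: [526.6, -2.6, -39.6]
ee_rot: [-0.49, -0.509, 0.509, 0.492]
contact_force: [-6.2, 2.4, 22.4]
gripper_width: 78.3
```

Contact with the table comes at TCP z ≈ -39. I'll rise 4 mm and close in steps.

Call:
play_rows:
  series:
    - [0,-0.004,0,0,0,0,0.078]
    - [0,-0.001,0,0.001,0,0,0.074]
    - [0,0,0,0.001,0,0,0.07]
    - [0,0.0005,0,0.001,0,0,0.067]

```text
clock: 32.55
position: [527.1, -2.4, -34.6]
ee_rot: [-0.489, -0.508, 0.51, 0.492]
contact_force: [-0.1, 0.1, -0.0]
gripper_width: 66.8
```

```bash
python3 st.py 526.6 -3.4 -34 1.607
```

```text
32.55 [527.1  -2.4 -34.6] jawyaw 1.607 down [-0.005  0.002 -1.   ] F [-0.1  0.1 -0. ] w 66.8
shift [-1.  -0.6  0.5] turn [-0.005  0.     0.002]
```

Call:
play_rows:
  series:
    - [-0.001,0,0,-0.002,0,0,0.064]
    - [0,0,0,0,0,0,0.062]
    - [0,0.0005,0,0.001,0,0,0.059]
    - [0,0.0005,0,0.001,0,0,0.055]
    - [0,0,0,0,0,0,0.045]
    - [0,0,0,0,0,0,0.04]

```text
clock: 33.15
position: [527.1, -3.6, -34.1]
ee_rot: [-0.489, -0.508, 0.51, 0.492]
contact_force: [-0.6, 0.3, 2.2]
gripper_width: 60.5
```

```bash
python3 st.py 526.6 -3.4 -34 1.607
```

```text
33.15 [527.1  -3.6 -34.1] jawyaw 1.608 down [-0.005  0.001 -1.   ] F [-0.6  0.3  2.2] w 60.5
shift [ 0.2 -0.1  0.5] turn [-0.005  0.001  0.002]
```

Call:
play_rows:
  series:
    - [0,-0.004,0,0,0,0,0.03]
    - [0,-0.01,0,0,0,0,0.03]
    - [0,-0.015,0,0,0,0,0.03]
    - [0,-0.02,0,0,0,0,0.03]
    - [0,-0.025,0,0,0,0,0.03]
    - [0,-0.025,0,0,0,0,0.03]
    - [0,-0.025,0,0,0,0,0.03]
    - [0,-0.025,0,0,0,0,0.03]
    - [0,-0.015,0,0,0,0,0.03]
    - [0,-0.01,0,0,0,0,0.03]

```text
clock: 34.15
position: [521.4, -5.2, 144.1]
ee_rot: [-0.486, -0.503, 0.513, 0.497]
contact_force: [-1.1, -0.1, -3.5]
gripper_width: 60.3
```

Call:
play_rows:
  series:
    - [0,0,0,0,0.06,0,0.03]
    - [0,0,0,0,0.06,0,0.03]
    - [0,0,0,0,0.057,0,0.03]
    - [0,0,0,0,0,0,0.03]
    - [0,0,0,0,0,0,0.03]

```text
clock: 34.65
position: [519.4, -5.2, 145.2]
ee_rot: [-0.531, -0.455, 0.467, 0.542]
contact_force: [0.3, 0.8, -2.7]
gripper_width: 60.7
```

```bash
python3 st.py 515 237 125 1.430
```

```text
34.65 [519.4  -5.2 145.2] jawyaw 1.42 down [-0.022  0.001 -1.   ] F [ 0.3  0.8 -2.7] w 60.7
shift [238.9  20.6  40.2] turn [-0.022 -0.01  -0.002]
```

Call:
play_rows:
  series:
    - [0.01,0,0.001,-0.006,-0.005,0,0.03]
    - [0.02,0,0.003,-0.006,-0.005,0,0.03]
    - [0.03,0,0.005,-0.005,0,0,0.03]
    - [0.035,0,0.006,0,0,0,0.03]
    - [0.035,0,0.006,0,0,0,0.03]
    - [0.035,0,0.006,0,0,0,0.03]
    - [0.03,0,0.005,0,0,0,0.03]
    - [0.015,0,0.003,0,0,0,0.03]
    - [0.006,0,0,0,0,0,0.03]
    - [0,0,0,0,0,0,0.03]

```text
clock: 35.65
position: [511.6, 225.4, 142.7]
ee_rot: [-0.531, -0.463, 0.468, 0.533]
contact_force: [-0.3, -0.7, -2.8]
gripper_width: 60.6
```

```bash
python3 st.py 515 237 125 1.430
```

```text
35.65 [511.6 225.4 142.7] jawyaw 1.438 down [-0.007 -0.002 -1.   ] F [-0.3 -0.7 -2.8] w 60.6
shift [12.  17.6 -1.9] turn [-0.007  0.008 -0.003]
```

Call:
play_rows:
  series:
    - [0.005,0,-0.001,0,0.004,0,0.03]
    - [0.005,0,-0.001,0,0.004,0,0.03]
    - [0.002,0.003,-0.001,0,0,0,0.03]
    - [0,0.006,0,0,0,0,0.03]
    - [0,0.006,0,0,0,0,0.03]
    - [0,0.003,0,0.001,0,0,0.03]
    - [0,0.001,0,0.001,0,0,0.03]

```text
clock: 36.35
position: [516.3, 233.2, 121.5]
ee_rot: [-0.534, -0.458, 0.466, 0.537]
contact_force: [-1.3, 0.5, -3.3]
gripper_width: 60.7
```

```bash
python3 st.py 515 237 113 1.430
```

```text
36.35 [516.3 233.2 121.5] jawyaw 1.424 down [-0.012 -0.003 -1.   ] F [-1.3  0.5 -3.3] w 60.7
shift [3.6 8.5 1.7] turn [-0.011 -0.006 -0.005]
```

Call:
play_rows:
  series:
    - [0.003,0.001,0.001,-0.004,-0.003,-0.002,0.03]
    - [0.001,0.001,0.001,-0.003,-0.002,-0.002,0.03]
    - [0,0.002,0,0,0,0,0.03]
    - [0,0.002,0,0,0,0,0.03]
    - [0,0.001,0,0,0,0,0.03]

```text
clock: 36.85
position: [514.8, 237.9, 114.1]
ee_rot: [-0.533, -0.463, 0.464, 0.535]
contact_force: [-0.8, -0.8, -2.9]
gripper_width: 60.5
```

```bash
python3 st.py 515 237 113 1.430
```

```text
36.85 [514.8 237.9 114.1] jawyaw 1.429 down [-0.003  0.    -1.   ] F [-0.8 -0.8 -2.9] w 60.5
shift [-0.8  1.1 -0.3] turn [-0.003 -0.001 -0.   ]
```

Excellent pose. I'll lower to contact in fine steps.

Call:
play_rows:
  series:
    - [-0.001,0.002,0,0,0,0,0.03]
    - [0,0.0015,0,0,0,0,0.03]

```text
clock: 37.05
position: [515.3, 237.5, 113.0]
ee_rot: [-0.533, -0.464, 0.464, 0.534]
contact_force: [-5.3, -0.2, 9.0]
gripper_width: 60.4
```

Call:
play_rows:
  series:
    - [0,0.0015,0,0,0,0,0.03]

```text
clock: 37.15
position: [515.3, 237.6, 113.0]
ee_rot: [-0.533, -0.464, 0.464, 0.534]
contact_force: [-2.5, -0.1, 4.7]
gripper_width: 60.6
```

Call:
play_rows:
  series:
    - [0,0,0,0,0,0,0.061]
    - [0,0,0,0,0,0,0.064]
    - [0,0,0,0,0,0,0.07]
    - [0,0,0,0,0,0,0.078]
    - [0,-0.001,0,0,0,0,0.085]
    - [0,-0.005,0,0,0,0,0.085]
    - [0,-0.02,0,0,0,0,0.085]
    - [0,-0.03,0,0,0,0,0.085]
    - [0,-0.03,0,0,0,0,0.085]
    - [0,-0.02,0,0,0,0,0.085]

```text
clock: 38.15
position: [515.5, 236.7, 221.7]
ee_rot: [0.534, 0.463, -0.465, -0.534]
contact_force: [-0.3, 0.0, -0.0]
gripper_width: 84.8
```

```bash
python3 - <<'E'
from h import *
from st import *
w=get_image("wrist"); sd=get_image("side"); to(429,-254,200,np.pi/2)
a=cv2.resize(w["color"][:,:,::-1],(420,315)); b=crop(sd,140,170,220,185,1.7)
cv2.imwrite("pics/w9.png",np.hstack([a,b]))
c,s=np.cos(-.141),np.sin(-.141)
Z=[(515+x*c-y*s,237+x*s+y*c,161) for x,y in [(95,31),(95,-31),(-95,-31),(-95,31)]]
print((proj(w,Z)*.75).round(0).tolist(), (((proj(sd,Z)-[140,170])*1.7)+[420,0]).round(0).tolist())
E
```

```text
38.25 [516.7 237.5 223.2] jawyaw 1.431 down [ 0.003  0.001 -1.   ] F [-0.1 -0.2  0.2] w 84.7
shift [-498.9   22.5   18.5] turn [ 0.003 -0.14   0.001]Traceback (most recent call last):
  File "<stdin>", line 5, in <module>
    return _nx.concatenate(arrs, 1, dtype=dtype, casting=casting)
           ~~~~~~~~~~~~~~~^^^^^^^^^^^^^^^^^^^^^^^^^^^^^^^^^^^^^^^
ValueError: all the input array dimensions except for the concatenation axis must match exactly, but along dimension 0, the array at index 0 has size 315 and the array at index 1 has size 314
```

```bash
python3 - <<'E'
from h import *
w=get_image("wrist"); sd=get_image("side")
a=cv2.resize(w["color"][:,:,::-1],(420,315)); b=cv2.resize(sd["color"][170:355,140:360,::-1],(374,315))
cv2.imwrite("pics/w9.png",np.hstack([a,b]))
c,s=np.cos(-.141),np.sin(-.141)
Z=[(515+x*c-y*s,237+x*s+y*c,161) for x,y in [(95,31),(95,-31),(-95,-31),(-95,31)]]
print((proj(w,Z)*.75).round(0).tolist(), (((proj(sd,Z)-[140,170])*1.7)+[420,0]).round(0).tolist())
E
```

```text
[[238.0, 246.0], [178.0, 246.0], [170.0, 49.0], [246.0, 49.0]] [[496.0, 157.0], [530.0, 107.0], [717.0, 171.0], [692.0, 228.0]]
```

View pics/w9.png

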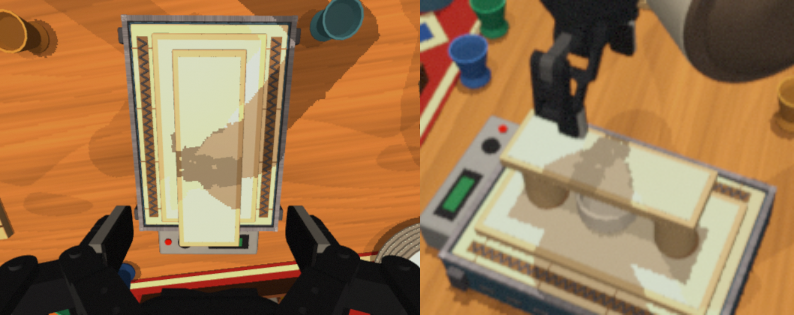

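The wrist view shows the bat corners at (240,246), (179,246), (172,50) and (246,50), within 2 px of the ideal. The side view also matches, so the bat is level and in line. Next is the vase.

Call:
play_rows:
  series:
    - [0,0,0,0,-0.07,0,0.078]
    - [0,0,0,0,-0.07,0,0.078]
    - [-0.02,0,0.003,0,0,0,0.078]
    - [-0.04,0,0.006,0,0,0,0.078]
    - [-0.045,0,0.008,0,0,0,0.078]
    - [-0.045,0,0.008,0,0,0,0.078]
    - [-0.045,0,0.008,0,0,0,0.078]
    - [-0.045,0,0.008,0,0,0,0.078]
    - [-0.045,0,0.008,0,0,0,0.078]
    - [-0.045,0,0.008,0,0,0,0.078]

```text
clock: 39.35
position: [447.1, -107.8, 210.6]
ee_rot: [-0.495, -0.492, 0.511, 0.502]
contact_force: [0.9, -1.1, 0.9]
gripper_width: 78.1
```

Call:
play_rows:
  series:
    - [-0.045,0,0.008,0,0,0,0.078]
    - [-0.04,0,0.008,0,0,0,0.078]
    - [-0.03,0,0.005,0,0,0,0.078]
    - [-0.015,0,0.003,0,0,0,0.078]
    - [-0.005,0,0,0,0,0,0.078]
    - [0,0.001,0,0,0,0,0.078]
    - [0,0.001,0,0,0,0,0.078]

```text
clock: 40.05
position: [410.6, -253.8, 205.0]
ee_rot: [-0.495, -0.485, 0.509, 0.511]
contact_force: [-0.4, -0.3, -0.6]
gripper_width: 78.3
```

```bash
python3 - <<'E'
from h import *
from st import *
w=get_image("wrist"); to(429.5,-253.5,100,np.pi/2)
cv2.imwrite("pics/w10.png",cv2.resize(w["color"][:,:,::-1],(420,315)))
print(proj(w,[(429.5,-253.5,95),(429.5,-253.5,65),(426,-161.5,49)])*.75)
E
```

```text
40.1 [ 410.6 -253.5  204.8] jawyaw 1.559 down [-0.041 -0.009 -0.999] F [-0.7 -0.  -0.4] w 78.2
shift [  1.2 104.  -23.2] turn [-0.041 -0.012 -0.009]
[[210.2937992  167.65283489]
 [210.41547322 160.48417395]
 [281.82309339 153.86677144]]
```

View pics/w10.png

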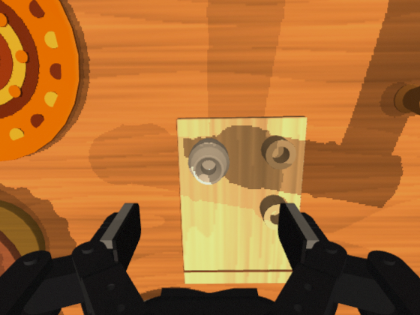

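The wrist view shows the vase lip at (209,167) against (210,168) predicted. I'll level the tool and descend.

Call:
play_rows:
  series:
    - [0,0,-0.006,-0.02,-0.006,-0.004,0.078]
    - [0,0,-0.008,-0.018,-0.006,-0.004,0.078]
    - [0,0.005,-0.005,0,0,0,0.078]
    - [0,0.02,0,0,0,0,0.078]
    - [0,0.025,0,0,0,0,0.078]
    - [0,0.025,0,0,0,0,0.078]
    - [0,0.02,0,0,0,0,0.078]
    - [0,0.01,0,0,0,0,0.078]
    - [0,0.002,0,0.001,0,0,0.078]
    - [0,0.001,0,0.001,0,0,0.078]

```text
clock: 41.1
position: [437.7, -250.3, 93.2]
ee_rot: [0.499, 0.503, -0.502, -0.496]
contact_force: [0.2, -0.5, 0.5]
gripper_width: 77.9
```

```bash
python3 st.py 429.5 -253.5 4 1.5708
```

```text
41.1 [ 437.7 -250.3   93.2] jawyaw 1.581 down [ 0.006 -0.002 -1.   ] F [ 0.2 -0.5  0.5] w 77.9
shift [-2.9 89.1  8.8] turn [ 0.006  0.01  -0.002]
```

Call:
play_rows:
  series:
    - [-0.002,0.001,0.005,0.003,0.005,0,0.078]
    - [-0.001,0.002,0.003,0.002,0.004,0,0.078]
    - [0,0.001,0,0.001,0,0,0.078]
    - [0,0.012,0,0,0,0,0.078]
    - [0,0.015,0,0,0,0,0.078]
    - [0,0.015,0,0,0,0,0.078]
    - [0,0.013,0,0,0,0,0.078]
    - [0,0.008,0,0.001,0,0,0.078]
    - [0,0.003,0,0.001,0,0,0.078]
    - [0,0.001,0,0.001,0,0,0.078]

```text
clock: 42.1
position: [434.6, -256.0, 26.1]
ee_rot: [0.504, 0.501, -0.499, -0.495]
contact_force: [0.1, 0.9, -0.3]
gripper_width: 78.1
```

```bash
python3 st.py 429.5 -253.5 4 1.5708
```

```text
42.1 [ 434.6 -256.    26.1] jawyaw 1.571 down [ 0.011 -0.006 -1.   ] F [ 0.1  0.9 -0.3] w 78.1
shift [ 2.7 22.   5.3] turn [ 0.011  0.001 -0.006]
```

Call:
play_rows:
  series:
    - [0.002,0.001,0.003,0.005,0,-0.003,0.078]
    - [0.001,0.001,0.002,0.004,0,-0.002,0.078]
    - [0,0.005,0,0.001,0,0,0.078]
    - [0,0.008,0,0.001,0,0,0.078]
    - [0,0.006,0,0.001,0,0,0.078]
    - [0,0.003,0,0.001,0,0,0.074]
    - [0,0.001,0,0.001,0,0,0.07]

```text
clock: 42.8
position: [430.5, -253.2, 0.5]
ee_rot: [-0.5, -0.5, 0.501, 0.5]
contact_force: [-0.5, 0.8, -0.0]
gripper_width: 70.0
```

```bash
python3 st.py 429.5 -253.5 4 1.5708
```

```text
42.8 [ 430.5 -253.2    0.5] jawyaw 1.572 down [-0.001 -0.002 -1.   ] F [-0.5  0.8 -0. ] w 70.0
shift [-0.4 -3.5  1. ] turn [-0.001  0.001 -0.002]
```

Call:
play_rows:
  series:
    - [0,0,0.001,0,0,0,0.066]
    - [0,0,0,0.001,0,0,0.062]
    - [0,0,0,0.001,0,0,0.058]
    - [0,0.0005,0,0.001,0,0,0.055]
    - [0,0.0005,0,0.001,0,0,0.053]
    - [0,0,0,0.001,0,0,0.05]
    - [0,0,0,0,0,0,0.045]
    - [0,0,0,0,0,0,0.035]

```text
clock: 43.6
position: [430.0, -253.6, 0.1]
ee_rot: [-0.499, -0.498, 0.502, 0.5]
contact_force: [0.1, -1.5, 1.5]
gripper_width: 50.4
```

```bash
python3 st.py 429.5 -253.5 4 1.5708
```

```text
43.6 [ 4.300e+02 -2.536e+02  1.000e-01] jawyaw 1.572 down [-0.005 -0.003 -1.   ] F [ 0.1 -1.5  1.5] w 50.4
shift [ 0.1 -3.9  0.5] turn [-0.005  0.001 -0.003]
```

Call:
play_rows:
  series:
    - [0,-0.006,0,0,0,0,0.03]
    - [0,-0.015,0,0,0,0,0.03]
    - [0,-0.025,0,0,0,0,0.03]
    - [0,-0.03,0,0,0,0,0.03]
    - [0,-0.035,0,0,0,0,0.03]
    - [0,-0.035,0,0,0,0,0.03]
    - [0,-0.03,0,0,0,0,0.03]
    - [0.01,-0.015,-0.002,0,0,0,0.03]
    - [0.02,-0.005,-0.004,0,0,0,0.03]
    - [0.035,0,-0.007,0,0,0,0.03]

```text
clock: 44.6
position: [440.9, -187.1, 203.7]
ee_rot: [-0.499, -0.496, 0.501, 0.505]
contact_force: [1.0, 0.3, -1.2]
gripper_width: 50.3
```

Call:
play_rows:
  series:
    - [0.04,0,-0.008,0,0,0,0.03]
    - [0.04,0,-0.008,0,0,0,0.03]
    - [0.04,0,-0.008,0,0,0,0.03]
    - [0.04,0,-0.008,0,0,0,0.03]
    - [0.04,0,-0.008,0,0,0,0.03]
    - [0.04,0,-0.008,0,0,0,0.03]
    - [0.04,0,-0.008,0,0,0,0.03]
    - [0.035,0,-0.007,0,0,0,0.03]
    - [0.02,0,-0.003,0,0,0,0.03]
    - [0.01,0,0,0,0,0,0.03]

```text
clock: 45.6
position: [506.4, 174.2, 205.0]
ee_rot: [-0.497, -0.497, 0.5, 0.506]
contact_force: [-0.6, -0.0, -0.7]
gripper_width: 50.5
```

```bash
python3 st.py 515 237.6 170 1.43
```

```text
45.6 [506.4 174.2 205. ] jawyaw 1.565 down [-0.013  0.005 -1.   ] F [-0.6 -0.  -0.7] w 50.5
shift [63.3 35.2 -8.6] turn [-0.013  0.135  0.004]
```

Call:
play_rows:
  series:
    - [0.018,0,-0.003,-0.003,0,0,0.03]
    - [0.018,0,-0.003,-0.003,0,0.004,0.03]
    - [0.012,0,-0.002,-0.003,0,0,0.03]
    - [0.006,0,0,0,0.045,0,0.03]
    - [0,0.001,0,0,0.045,0,0.03]
    - [0,0.001,0,0,0.04,0,0.03]
    - [0,0.006,0,0,0,0,0.03]
    - [0,0.008,0,0,0,0,0.03]
    - [0,0.004,0,0,0,0,0.03]
    - [0,0.001,0,0,0,0,0.03]

```text
clock: 46.6
position: [514.5, 232.3, 181.7]
ee_rot: [-0.533, -0.462, 0.465, 0.535]
contact_force: [0.4, -0.4, -0.8]
gripper_width: 50.7
```

```bash
python3 st.py 515 237.6 165 1.43
```

```text
46.6 [514.5 232.3 181.7] jawyaw 1.43 down [-0.005 -0.001 -1.   ] F [ 0.4 -0.4 -0.8] w 50.7
shift [ 5.3 16.7  0.2] turn [-0.005 -0.    -0.001]
```

Call:
play_rows:
  series:
    - [0.003,0.001,0,-0.001,0,0,0.03]
    - [0.002,0.003,0,0,0,0,0.03]
    - [0,0.007,0,0,0,0,0.03]
    - [0,0.008,0,0,0,0,0.03]
    - [0,0.006,0,0,0,0,0.03]
    - [0,0.003,0,0,0,0,0.03]
    - [0,0.001,0,0,0,0,0.03]

```text
clock: 47.3
position: [515.1, 237.4, 149.7]
ee_rot: [-0.533, -0.462, 0.465, 0.535]
contact_force: [0.4, -0.3, -0.6]
gripper_width: 50.7
```

```bash
python3 st.py 515 237.6 146 1.43
```

```text
47.3 [515.1 237.4 149.7] jawyaw 1.43 down [-0.005 -0.001 -1.   ] F [ 0.4 -0.3 -0.6] w 50.7
shift [0.2 3.7 0.1] turn [-0.004 -0.    -0.002]
```

Call:
play_rows:
  series:
    - [0,0.002,0,0,0,0,0.03]
    - [0,0.002,0,0,0,0,0.03]

```text
clock: 47.5
position: [515.4, 237.5, 146.1]
ee_rot: [-0.533, -0.462, 0.465, 0.534]
contact_force: [-5.0, 0.7, 9.3]
gripper_width: 50.2
```

Call:
play_rows:
  series:
    - [0,0.0015,0,0,0,0,0.03]
    - [0,0.001,0,0,0,0,0.03]

```text
clock: 47.7
position: [515.7, 237.5, 146.1]
ee_rot: [-0.534, -0.463, 0.465, 0.534]
contact_force: [-1.3, -0.1, 1.8]
gripper_width: 50.3
```

Call:
play_rows:
  series:
    - [0,0,0,0,0,0,0.052]
    - [0,0,0,0,0,0,0.055]
    - [0,0,0,0,0,0,0.062]
    - [0,0,0,0,0,0,0.075]
    - [0,-0.001,0,0,0,0,0.085]
    - [0,-0.01,0,0,0,0,0.085]
    - [0,-0.025,0,0,0,0,0.085]
    - [0,-0.03,0,0,0,0,0.085]
    - [0,-0.03,0,0,0,0,0.085]
    - [0,-0.02,0,0,0,0,0.085]

```text
clock: 48.7
position: [515.4, 236.7, 265.5]
ee_rot: [0.534, 0.461, -0.466, -0.534]
contact_force: [0.8, 0.3, 0.1]
gripper_width: 84.9
```

Call:
play_rows:
  series:
    - [0,-0.01,0,0,0,0,0.085]
    - [0,0,0,0,0,0,0.085]
    - [0,0,0,0,0,0,0.085]
    - [0,0,0,0,0,0,0.085]

```text
clock: 49.1
position: [516.1, 237.3, 279.1]
ee_rot: [0.534, 0.463, -0.464, -0.534]
contact_force: [-0.8, 0.6, 0.7]
gripper_width: 85.0
```

```bash
python3 - <<'E'
from h import *
from st import *
st(); w=get_image("wrist"); sd=get_image("side")
a=cv2.resize(w["color"][:,:,::-1],(420,315)); b=cv2.resize(sd["color"][170:355,140:360,::-1],(374,315))
cv2.imwrite("pics/w11.png",np.hstack([a,b]))
Z=[(515,237.6,241),(515,237.6,161)]
print((proj(w,Z)*.75).round(0).tolist(), (((proj(sd,Z)-[140,170])*1.7)+[420,0]).round(0).tolist())
E
```

```text
49.1 [516.1 237.3 279.1] jawyaw 1.431 down [-0.001 -0.001 -1.   ] F [-0.8  0.6  0.7] w 85.0
[[209.0, 169.0], [209.0, 145.0]] [[600.0, 109.0], [605.0, 164.0]]
```

View pics/w11.png

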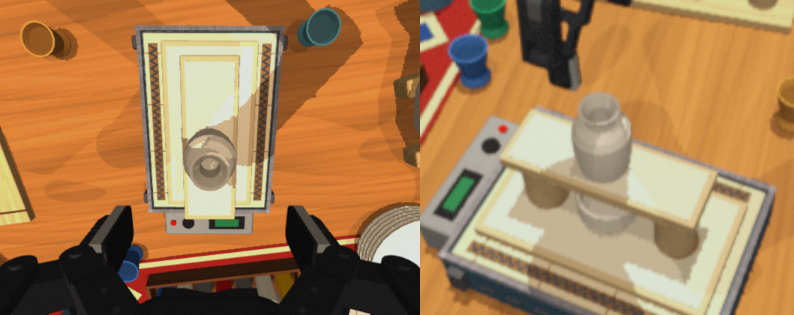

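The vase stands upright in the middle of the bat. Its lip is at (209,166) in the wrist view against (209,169) predicted. In the side view it sits a few px high, so I'll use one overlay check before handing in.

```bash
python3 - <<'E'
from h import *
sd=get_image("side"); im=crop(sd,170,200,180,150,4); a=np.linspace(0,2*np.pi,60)
def circ(x,y,z,r,c):
    q=(proj(sd,np.c_[x+r*np.cos(a),y+r*np.sin(a),a*0+z])-[170,200]+.5)*4
    cv2.polylines(im,[q.astype(np.int32)],True,c,1)
circ(515,237.6,241,18,(0,0,255)); circ(515,237.6,161,22,(0,0,255)); circ(515,237.6,199,26,(0,0,255))
circ(515,237,114,31,(255,0,0)); circ(584.3,227.2,72,20,(0,160,0)); circ(446,246.8,72,20,(0,160,0))
c,s=np.cos(-.141),np.sin(-.141)
for z in (147,161):
    Z=np.array([(515+x*c-y*s,237+x*s+y*c,z) for x,y in [(95,31),(95,-31),(-95,-31),(-95,31)]])
    cv2.polylines(im,[((proj(sd,Z)-[170,200]+.5)*4).astype(np.int32)],True,(255,0,255),1)
cv2.imwrite("pics/w12.png",im)
E
```

View pics/w12.png

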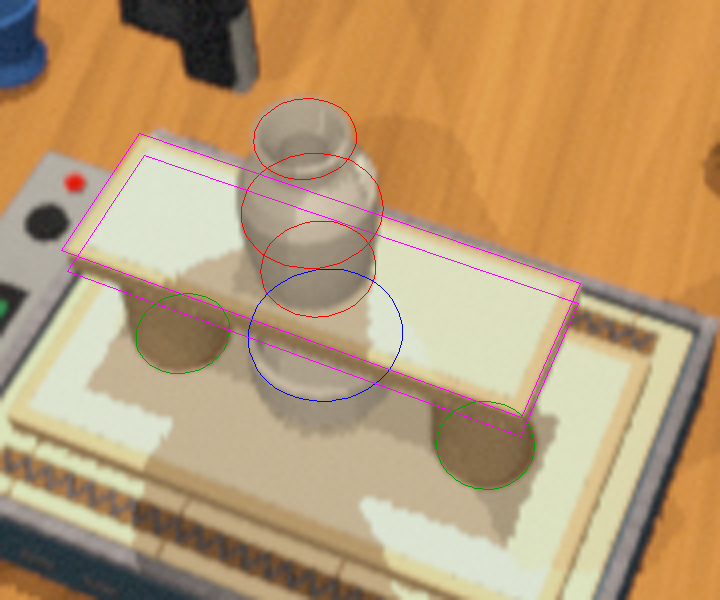

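The overlay fits. The vase, the bat and both prop feet lie within about 2–3 px (≤4 mm) of their ideal outlines, and the bowl's front wall is where it should be. I'm handing in.

```bash
python3 -c "
from bench import *
print(job_done())"
```

```text
the job is handed in; nothing more can be done
None
```

The load is built and handed in. The bowl is in the middle of the lower shelf, with a tall prop on each ring mark. The narrow shelf lies across the props, in line with the lower shelf, and the vase stands upright in its middle. The run took about 49 s of the 144 s.

**Last checks:**
- The wrist and side pictures put every piece within about 2–4 mm of its ideal place. The narrow shelf's corners were within about 2 px in the wrist view, so it looks level and in line.
- The arm is open and clear above the load. I commanded no contact with the short props, and they showed in place in the last view of the board. I did not measure them again at the end.
- Every piece was set down with a wrist force of 20 N or less.

**What disagreed:**
- **First bowl grasp:** it missed. The real finger tips sit about 35–40 mm behind the stated TCP, so the fingers closed over the rim and ended up inside the bowl. The bowl did not move; I backed out and grasped again, deeper.
- **Side view of the vase:** it showed the vase about 2 px off the prediction. That is about 3 mm, well inside the 15 mm allowed.

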